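# Index the swivel hook and hang the bored setting sleeve on it

## Task

The swivel hook is turned away and unlocked: first turn it by its thumb bar round towards the front, near the line of the stand's long foot, feeling for its detent until the spring-loaded head drops into the notch. Then take the bored sleeve (not the solid roller) out of the V cradle, thread it over the rising hook and push it fully home against the shoulder, and leave it hanging there with the head still dropped in. Do not disturb the roller, the ring gauge or the oil pot.

Things in the scene. Friction and masses are not known exactly. Their poses are not given: they have to be found in the camera images.
- stand: fixed swivel-hook stand. Origin on the table under the upright post (diameter 18 mm). Its grey foot, 74 mm wide, 12 mm thick, reaches 135 mm from the post along the stand's -x axis (the front) and 45 mm along +x; a 12 mm pin stands on its far end. The turning head is a dark collar, 48 mm diameter, 38 mm high, its underside 112 mm above the table when dropped in, 118 mm when not
- foot_end (a point): top of the pin at the far end of the foot: 118 mm from the post axis, 22 mm above the table. The notch of the head lies within 0.3 rad of this direction, to either side; just where differs each time, is hidden in the collar and must be felt
- swivel_head (a joint): angle of the hook about the post, rad: 0 = hook points along the foot; grows anticlockwise seen from above; range -0.6 to 2.7, starts at 1.6 to 2.5. Turns against about 0.07 N m and stays where left. At one hidden angle between -0.3 and 0.3 the key of the head drops into its notch (free play there 0.05 rad either way) and the head no longer turns
- thumb_bar (a point): middle of the upright thumb bar, on the post axis: 163 mm above the table with the head dropped in, 169 mm before. The bar is 34 mm long (parallel to the hook), 10 mm thick, and stands up 27 mm from the collar (14 mm below to 14 mm above this point). A spring of about 10 N presses the head down; fingers that clamp the bar tightly hold it up, so turn it loosely straddled, or let go, for it to drop
- hook_root (a point): the hook: straight round steel bar, 10 mm diameter, rising at 20 degrees (0.35 rad) towards its nose. Origin: centre of the shoulder face (26 mm disc) on the bar's axis, 32 mm from the post axis, 132 mm above the table (138 before the head drops in). x runs along the bar down into the shoulder: the bar lies on -x from 0 to -78 mm, the last 10 mm tapering to 5 mm. z is square to the bar, upward
- hook_nose (a point): tip of the hook's nose, 78 mm from the shoulder face along the bar, 159 mm above the table with the head dropped in
- cradle: fixed aluminium cradle, base plate 76 x 165 x 8 mm, origin on the table under its middle. Two bays, at y = -47.5 and +47.5 mm of its frame, hold round stock parallel to its x axis, each on two V rests 7 mm wide at x = -23 and +23 mm; the 39 mm between the rests are free for fingers down to the plate. The V faces slope only 30 degrees: stock pushed sideways rolls out
- sleeve_center (a point): middle of the bored sleeve: plain steel tube, 30 mm outside diameter, 16 mm bore right through, 60 mm long, about 0.2 kg. x = axis of the bore. In the cradle it lies level, axis 34 mm above the table, in either bay. Home on the hook its middle is 30 mm from the shoulder along the bar, and it hangs by the top of its bore, axis 3 mm below the bar's
- roller_center (a point): middle of the solid roller in the other bay: 30 mm diameter and 60 mm long like the sleeve, but without a bore and with a stub journal of 12 mm diameter and 8 mm length at each end. Stays where it is
- ring_gauge: bystander: knurled steel ring, 54 mm diameter, 18 mm high, origin under its centre
- oil_pot: bystander: small round lidded tin, 51 mm diameter, 36 mm high, origin under its centre
Things that resemble listed ones, but are neither listed nor needed, are in the scene too. What is shaped like the stand but blue is not meant.

How it is judged:
By the outcome, as a careful person would: the job done as asked, in the order asked, and still so for the second after the job is handed in, with the robot touching nothing.
It also fails if it takes over 72 s, if anything falls off the work surface, if the arm or the gripper's body presses on something with over 40 N, if the wrist force passes 120 N, or if a joint passes its speed limit or range.

## Robot

A 6-joint arm with a two-finger parallel gripper is mounted at the origin on a cart in front of the work surface, level with it; the furniture and walls round the work are solid. World frame = base frame: x ahead of the robot, y to its left, z up, the work surface at z = 0. Lengths are in m, angles in rad, forces in N, time in s.
With the tool pointing down it reaches from about 0.25 to 0.725 m from the base axis. Payload 4 kg.
Tool frame: the origin (TCP) lies midway between the tips of the shut fingers; the grasp point (between the pads) lies 19 mm behind it (bot.hold_point_z is the distance from the TCP to the grasp point, in m); z points along the fingers, y is the direction in which the jaws open and shut (so a half turn about z gives the same grasp; the last joint's range is limited). The gripper opens to 85 mm and grips with 20 to 120 N. Pads are 22 mm wide; open, the fingers measure 114 mm over their backs; the gripper's body (76 mm by 85 mm) begins 54 mm behind the grasp point. The pads swing forward as they close: fully open they stand 13 mm farther back than shut.
Start: joints at [1.168, 0.241, 0.005, 1.335, 0, 1.571], TCP at [0.196, 0.46, 0.193] pointing down, gripper open.
Joint ranges: [-2.72, 2.72], [-1.05, 1.87], [-1.09, 1.28], [-1.99, 2.15], [-1.42, 1.44], [-3.14, 3.14]. Speed limits (rad/s): [2.79, 2.79, 3.14, 3.14, 3.14, 3.14].

## Interface

Orientations are given as a unit quaternion [x, y, z, w].
In Python, from workcell import status, viewer, order, bot gives the robot as it stands.
- The arm moves only by the tool servo_tool, never from a script. Its argument "increments" is a list of rows, each a list of 3 entries, a list of its own where there are three numbers: the closure in counts, from 0 (fully open) to 255 (shut), then the shift along the tool's x, y, z in mm, then the turn about the tool's z in degrees. A call has exactly 10 rows; each row shifts and turns the commanded pose from where the row before left it, along the tool's axes as they then stand; what a row does not reach is not made up. A row lasts 1/10 s, in which the tool goes at most 50 mm and 8.59 degrees, less where a joint would pass 70% of its speed; a pose out of reach is approached as far as the arm can. A call is refused whole if a number of a shift passes 50 or a number of a turn 8.59, either way. A call with a gripper value outside its range is refused whole. The fingers move at their own pace and stop on an object; the grip force is fixed at half the most. Time passes only in rows, so rows that do not move let the fingers close, or fill a call up. It gives the time, the measured TCP pose, the force and the opening at its end, in the units of the state.
- status.get_obs(): the state, without advancing time (a new reading comes with each control period).
- viewer.camera(name): name is "scene" or "top" or "wrist"; returns (picture, depth): 384x512x3 uint8, red, green, blue; 384x512 float32, m along the optical axis (not along the pixel's ray), 0 where there is no reading.
- viewer.get_calibration(name): a dict with "K" (3x3 intrinsics, pixels), "position" and "orientation" of the camera in the world. Camera axes: x right, y up, looking along -z (the intrinsics and any distortion apply to the point x, -y, -z); pixel columns grow to the right and rows downward; lengths in m; the calibration is good to about 2 mm. The wrist camera is an equidistant fisheye: a pixel r from the principal point sees the ray r / f radians off the axis. A picture is of the moment at which its call begins: read the wrist's pose just before it. get_calibration takes no time and is no camera call; for the wrist camera it gives the pose at the moment of the call.
- order.job_done(): hands the job in, once; it reports no verdict.
The state is a dict: "clock": time; "joint_pos": joint angles; "joint_vel": joint speeds; "tau": joint torques, N m; "eef_pos": TCP position; "tool_rot": TCP orientation; "ft_force": force on the tool from outside, world axes, zero at the start; "ft_torque": the same for the moment, N m; "grip_width": finger opening in m.
Only numpy, scipy, OpenCV 4.12 (cv2) and the standard library are available. Lean on these libraries where they do the work, as an engineer would, in place of code of your own. Each camera call takes 0.05 s, during which the arm holds its last target.

## Working session

There is one attempt and no reset: what is moved stays moved. The work goes in short steps, Python scripts to look and compute and a tool call to move; the robot and the scene stay as the last step left them, time stands still between calls to the robot, and variables do not carry over. Pictures are saved under pics/ and viewed, and the job is handed in when it is done.

Besides the shell and the picture viewer there is one more tool, called after "Request:" by a JSON object that holds its "name" and its "arguments". servo_tool: Moves the arm, as the interface text tells. Its arguments: {"type":"object","properties":{"increments":{"type":"array","items":{"type":"array"}}},"required":["increments"]}

```bash
ls -la; mkdir -p pics
cat > h.py <<'E'
import numpy as np, cv2
from workcell import status, viewer, order, bot
from scipy.spatial.transform import Rotation as R
def snap(name,fn):
    cal=viewer.get_calibration(name)
    im,d=viewer.camera(name)
    cv2.imwrite(f'pics/{fn}.png',im[:,:,::-1]); np.savez(f'pics/{fn}.npz',im=im,d=d,K=cal['K'],p=cal['position'],q=cal['orientation'])
    return im,d,cal
def load(fn):
    z=np.load(f'pics/{fn}.npz'); return z['im'],z['d'],z['K'],z['p'],z['q']
def cloud(fn):
    im,d,K,p,q=load(fn)
    v,u=np.mgrid[:d.shape[0],:d.shape[1]]
    X=(u-K[0,2])/K[0,0]*d;Y=(v-K[1,2])/K[1,1]*d
    P=np.stack([X,-Y,-d],-1)@R.from_quat(q).as_matrix().T+p
    return im,d,P
E
python3 - <<'E'
from h import *
print(status.get_obs(), bot.hold_point_z)
for n in ['scene','top','wrist']:
    im,d,c=snap(n,n+'0'); print(n,c)
E
```

```text
total 12
drwxr-xr-x  3 agent agent 4096 Dec  7 16:50 .
drwxr-xr-x 23 root  root  4096 Dec  7 16:50 ..
drwxr-xr-x  2 agent agent 4096 Dec  7 16:50 pics
{'clock': 0.0, 'joint_pos': array([1.16801073e+00, 2.41432637e-01, 3.70883415e-03, 1.33519932e+00,
       2.30078568e-05, 1.57078833e+00]), 'joint_vel': array([-8.93407766e-04,  4.24273857e-05,  1.69240194e-04,  3.70461003e-04,
        1.56747976e-03,  2.13765283e-03]), 'tau': array([ 6.54185783e-05, -3.72319794e+01,  2.52406329e+01,  1.70620222e-02,
        3.57975102e-05, -1.25172555e-06]), 'eef_pos': array([0.1957011 , 0.45932539, 0.19189736]), 'tool_rot': array([ 2.00030156e-01,  9.79789164e-01, -1.03960329e-03, -2.23991470e-04]), 'ft_force': array([ 0.58124983, -0.12900151,  0.02070334]), 'ft_torque': array([ 0.01624485, -0.01243313, -0.00112438]), 'grip_width': 0.08533835400029946} 0.0187
scene {'K': array([[362.6628061 ,   0.        , 247.57795462],
       [  0.        , 362.6628061 , 192.22097925],
       [  0.        ,   0.        ,   1.        ]]), 'position': array([ 0.03699475, -0.28834047,  0.68050437]), 'orientation': array([ 0.3772016 , -0.17597692, -0.38996475,  0.8213882 ])}
top {'K': array([[412.9145557 ,   0.        , 258.57964025],
       [  0.        , 412.9145557 , 192.7908616 ],
       [  0.        ,   0.        ,   1.        ]]), 'position': array([0.38828569, 0.12641763, 1.30615957]), 'orientation': array([-0.03472023,  0.03905793,  0.70718586, -0.70509371])}
wrist {'K': array([[297.31863964,   0.        , 262.06593457],
       [  0.        , 297.31863964, 196.06767642],
       [  0.        ,   0.        ,   1.        ]]), 'position': array([0.13339507, 0.48537277, 0.37253854]), 'orientation': array([-0.11431311, -0.07406262,  0.5459441 ,  0.82667544])}
```

View pics/scene0.png

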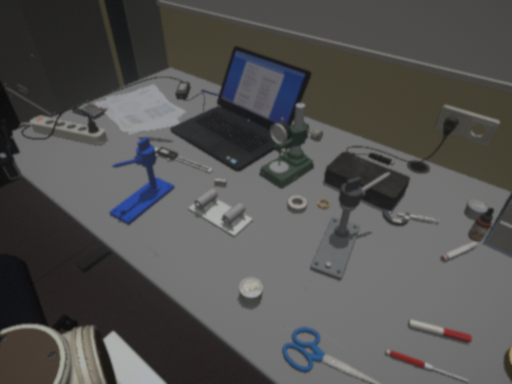

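View pics/top0.png

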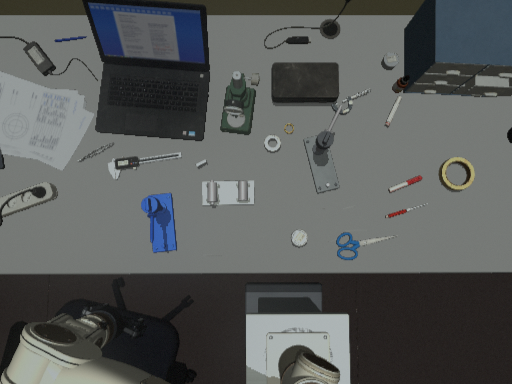

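View pics/wrist0.png

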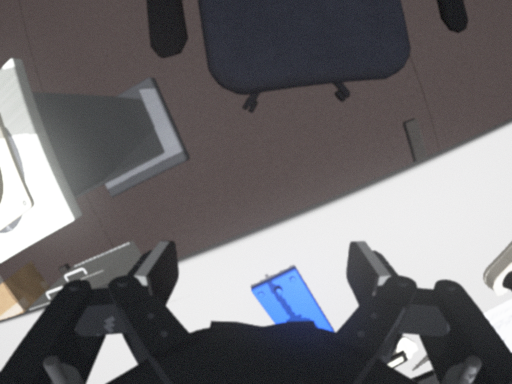

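The scene view shows these candidates: 
- **Stand:** the grey stand is at scene (340,225). The blue lookalike at (145,180) is not meant, and the microscope at (290,150) is also stand-like.
- **Stock in the cradle:** the pieces are at (207,200) and (234,213), and one is the sleeve.
- **Bystanders:** the ring gauge is at (297,203), with a smaller brass ring at (323,203). The oil pot is at (251,289).

Next I'll look at close crops.

Run:
```python
from h import *
im,d,P=cloud('scene0')
a=cv2.convertScaleAbs(im,alpha=1.6)[:,:,::-1]
c1=cv2.resize(a[180:240,180:260],(400,300),interpolation=cv2.INTER_CUBIC)
c2=cv2.resize(a[155:285,300:410],(400,473),interpolation=cv2.INTER_CUBIC)
im2,d2,P2=cloud('top0'); b=cv2.convertScaleAbs(im2,alpha=1.8)[:,:,::-1]
c3=cv2.resize(b[170:215,195:260],(390,270),interpolation=cv2.INTER_CUBIC)
c4=cv2.resize(b[85:200,295:375],(320,460),interpolation=cv2.INTER_CUBIC)
o=np.zeros((580,800,3),np.uint8);o[:300,:400]=c1;o[300:570,:390]=c3;o[:473,400:]=c2
cv2.imwrite('pics/crop1.png',o);cv2.imwrite('pics/crop2.png',c4)
# cradle points by top depth
for (u0,u1,v0,v1) in [(200,257,176,210)]:
  for v in range(v0,v1,3): print(v,' '.join('%3d'%(P2[v,u,2]*1000) for u in range(u0,u1,2)))
for px in [(212,192),(242,190),(324,140),(333,186),(316,138),(345,107)]: print(px,P2[px[1],px[0]].round(4))
```

```text
176  -2   0   0   0   1   0   4   0   4   0  -2   3   3   2  -1  -2   3   0   1   1  -2  -5   1  -2   0  -2  -1   1   1
179   0  -4   0   0  -3   0  -2   1   0   0   1   0  -4   0  -4   0   3   4   3  -3   0   2  -1   0   0  -1   0   0  -2
182   0   7  12   7  40  45  49  46  39   2   5   6   9   8  10   9   6  10   8  39  48  49  41  39   8   6   6  -5   2
185  -3  13   9  28  41  49  46  52  37  24   6  11  12   3  10   6   7   7  23  35  45  47  52  41  19   4   5  -2  -3
188  -1   7  10   5  40  46  47  44  36   8   9   9   9   7   3   7   7  10   9  39  45  49  49  43   8   9  12   1  -6
191   0   8   9   9  43  47  46  44  39   9   9   4   7   6   9   9   7   7   3  36  41  48  42  41   1   5   7   3   1
194  -1   6   2   7  38  46  46  46  39   6   2   9   9   5  10   7   7   4   6  35  45  45  47  48  10   7   6   0  -4
197  -1  11   4   5  42  46  47  45  36   8   6   4   4   7   2   6   5   5  10  41  48  46  45  42   9   6   7   0   2
200   2   6   5  21  51  41  48  43  37  28   6   6  10   6  10   5   8   7   9   6  27  26  22   9   3   8   7   2  -5
203   2   9  11   8   2  32  39  11   5   6   6   8   6  10   4   9   7   2  14   8  11   3   3   7   5   8   9  -1   0
206  -2  -1   0   3   1   1   0   1  -2   3   0   0   4   0  -4  -2   0   2   0  -1  -4   0   0  -1   3  -4   0   4  -5
209   1  -1  -1  -3   0   0  -3   0   0  -2  -1  -5  -1   0  -4  -1   2   2  -1   0   4  -4   2  -2   0  -2   0  -2   0
(212, 192) [0.5229 0.2611 0.0482]
(242, 190) [0.5292 0.1694 0.0447]
(324, 140) [ 0.6535 -0.0632  0.1799]
(333, 186) [ 0.5451 -0.1175  0.0096]
(316, 138) [ 0.6704 -0.0479  0.1335]
(345, 107) [ 0.8055 -0.1643 -0.001 ]
```

View pics/crop1.png

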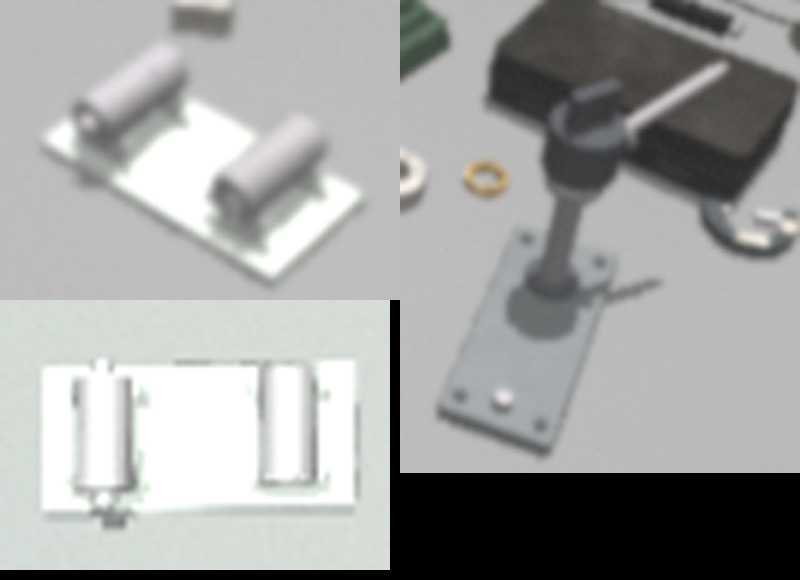

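View pics/crop2.png

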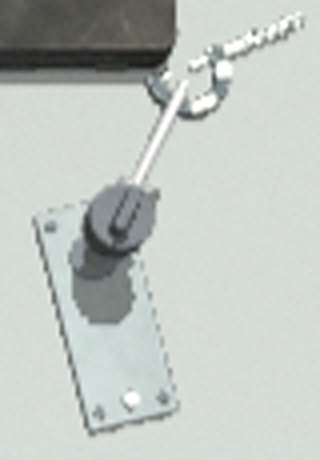

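The crops show stub journals on the left piece in the top view, at (212,203), so that is the roller. The right piece at (242,190) is plain with a dark bore (scene (228,220)), so that is the sleeve. The stand's white pin is at top (333,186), and its hook points away to the back right. Now I'll measure these.

```bash
cat >> h.py <<'E'
def ray(fn,u,v,z):
    im,d,K,p,q=load(fn)
    u=np.atleast_1d(u).astype(float);v=np.atleast_1d(v).astype(float)
    r=np.stack([(u-K[0,2])/K[0,0],-(v-K[1,2])/K[1,1],-np.ones_like(u)],-1)@R.from_quat(q).as_matrix().T
    return p+r*((z-p[2])/r[:,2])[:,None]
E
python3 - <<'E'
from h import *
for fn in ['top0','scene0']:
  im,d,P=cloud(fn); g=im.astype(int)
  H=P[:,:,2]
  hsv=cv2.cvtColor(im,cv2.COLOR_RGB2HSV)
  reg=(P[:,:,0]>0.5)&(P[:,:,0]<0.72)&(P[:,:,1]>-0.2)&(P[:,:,1]<0.0)
  # pin: bright small
  print(fn,'bright thr', im[reg].mean(0))
  pm=((g.min(2)>(190 if fn=='top0' else 140))&reg&(H<0.04)&(H>0.008)).astype(np.uint8)
  n,l,s,c=cv2.connectedComponentsWithStats(pm)
  for i in range(1,n):
    if s[i,4]>4: print('pin',c[i],s[i,4],ray(fn,*c[i],0.022)[0].round(4))
  # collar dark top
  cm=((H>0.10)&reg)
  v,u=np.nonzero(cm&(g.max(2)<90)); print('collar dark px',len(u),u.mean(),v.mean())
  pts=P[cm]; 
  for lo,hi in [(0.145,0.165),(0.175,0.19)]:
    m=reg&(H>lo)&(H<hi); 
    Q=P[m]; print(lo,len(Q),Q.mean(0).round(4))
  # hook points
  hm=(P[:,:,0]>0.62)&(P[:,:,0]<0.85)&(P[:,:,1]>-0.25)&(P[:,:,1]<0)&(H>0.125)&(g.min(2)>(150 if fn=='top0' else 110))
  Q=P[hm]; print('hook',len(Q),Q.round(3)[:: max(1,len(Q)//12)])
  # cradle plate
  cr=(P[:,:,0]>0.46)&(P[:,:,0]<0.62)&(P[:,:,1]>0.10)&(P[:,:,1]<0.32)
  m=(cr&(g.min(2)>(232 if fn=='top0' else 175))).astype(np.uint8)
  m=cv2.morphologyEx(m,cv2.MORPH_CLOSE,np.ones((7,7)))
  cs,_=cv2.findContours(m,0,1); k=max(cs,key=cv2.contourArea); rc=cv2.minAreaRect(k); bx=cv2.boxPoints(rc); print('cradle',rc); print(ray(fn,bx[:,0],bx[:,1],0.008).round(4))
E
```

```text
top0 bright thr [109.340872   113.16064351 110.98064817]
collar dark px 256 324.28125 139.75
0.145 204 [ 0.6672 -0.0715  0.1537]
0.175 46 [ 0.6641 -0.0703  0.181 ]
hook 4 [[ 0.756 -0.113  0.164]
 [ 0.754 -0.114  0.162]
 [ 0.747 -0.111  0.163]
 [ 0.742 -0.108  0.162]]Traceback (most recent call last):
  File "<stdin>", line 27, in <module>
ValueError: max() iterable argument is empty
```

Run:
```python
from h import *
fn='top0'
im,d,P=cloud(fn); H=P[:,:,2]; g=im.astype(int)
# enlarged crops with pixel grid
def crop(u0,u1,v0,v1,s,out,al=1.0):
    a=cv2.resize(cv2.convertScaleAbs(im[v0:v1,u0:u1],alpha=al)[:,:,::-1],None,fx=s,fy=s,interpolation=cv2.INTER_CUBIC)
    for u in range(u0,u1,5): cv2.line(a,(int((u-u0+.5)*s),0),(int((u-u0+.5)*s),6 if u%10 else 14),(0,0,255),1); 
    for v in range(v0,v1,5): cv2.line(a,(0,int((v-v0+.5)*s)),(6 if v%10 else 14,int((v-v0+.5)*s)),(0,0,255),1)
    cv2.imwrite('pics/'+out,a)
crop(295,375,95,200,5.5,'c_st.png',1.3); crop(195,260,172,212,11,'c_cr.png',1.15)
print(im[176:210:4,200:257:6].min(2))
# collar top disc via height
reg=(P[:,:,0]>0.5)&(P[:,:,0]<0.76)&(P[:,:,1]>-0.2)&(P[:,:,1]<0.0)
m=(reg&(H>0.125)&(g.max(2)<130)).astype(np.uint8)
cs,_=cv2.findContours(m,0,1);k=max(cs,key=cv2.contourArea);print('collar ellipse',cv2.fitEllipse(k),cv2.minEnclosingCircle(k))
```

```text
[[118 118 118 117 119 118 119 119 118 118]
 [118 119 142 118 101 111 102 110 133 123]
 [119 144 163 131 169 170 133 169 138 125]
 [119 170 166 154 170 169 169 167 165 101]
 [119 169 170 165 169 168 170 169 165 104]
 [118 169 168 122 168 171 170 168 166 111]
 [120 127 169 123 169 170 152 112 121  98]
 [119 169 112 139 134 122 112 108 109 117]
 [120 118 109 119 119 119 119 119 120 121]]
collar ellipse ((328.252685546875, 130.80654907226562), (15.558708190917969, 42.26005554199219), 24.857282638549805) ((330.5, 126.5), 23.505416870117188)
```

View pics/c_st.png

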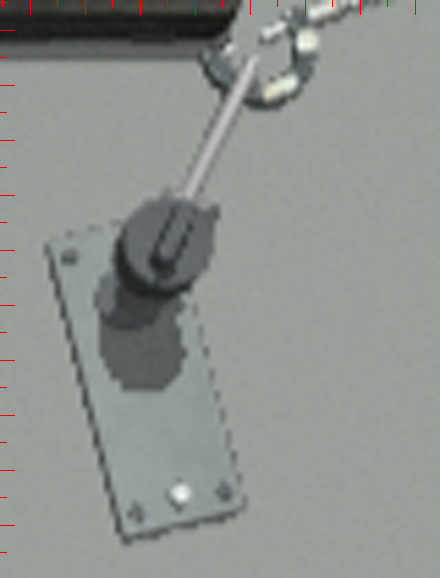

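View pics/c_cr.png

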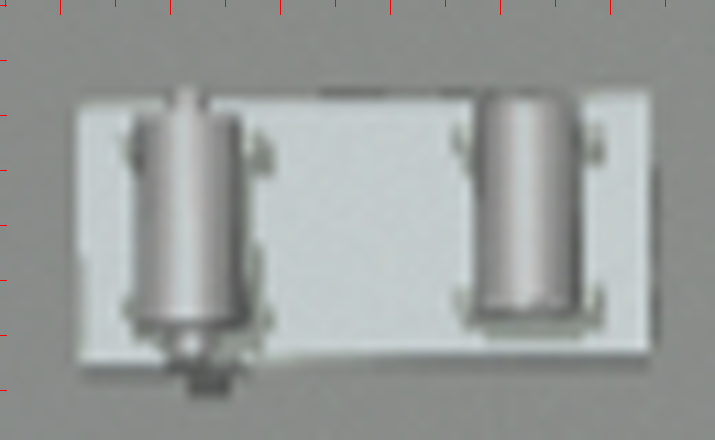

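Run:
```python
from h import *
def st(x,y,z): return ray('top0',295+x/5.5-.5,95+y/5.5-.5,z)[0]
def cr(x,y,z): return ray('top0',195+x/11-.5,172+y/11-.5,z)[0]
A=st(168,241,.156);B=st(176,237,.183);p=st(180,493,.022)
print('collar',A,'bar',B,'pin',p)
f=[st(*q,.012) for q in [(45,245),(125,543),(243,507),(190,300)]]
print('foot left edge dir',np.degrees(np.arctan2(*(f[1]-f[0])[[1,0]])),'right',np.degrees(np.arctan2(*(f[2]-f[3])[[1,0]])),'front',np.degrees(np.arctan2(*(f[2]-f[1])[[1,0]])), f)
for c in (A,B): print('dist pin',np.linalg.norm((p-c)[:2]),'dir',np.degrees(np.arctan2(*(p-c)[[1,0]])))
n=st(254,58,.165);b=st(190,195,.142);print('nose',n,np.linalg.norm((n-A)[:2]),np.degrees(np.arctan2(*(n-A)[[1,0]])), np.degrees(np.arctan2(*(n-b)[[1,0]])))
C=[cr(*q,.008) for q in [(78,103),(650,93),(650,352),(80,362)]]
print('cradle',C,np.mean(C,0)); 
for i in range(4): e=C[(i+1)%4]-C[i]; print(np.linalg.norm(e),np.degrees(np.arctan2(e[1],e[0])))
print('sleeve',[cr(*q,z) for q,z in [((528,95),.049),((528,314),.045),((476,200),.034),((581,200),.034)]])
```

```text
collar [ 0.66397627 -0.07030757  0.156     ] bar [ 0.65955581 -0.06977355  0.183     ] pin [ 0.54954024 -0.097138    0.022     ]
foot left edge dir -166.01757755012358 right -166.99829470817247 front -73.18985660799022 [array([ 0.69625398, -0.02332049,  0.012     ]), array([ 0.52198607, -0.06671358,  0.012     ]), array([ 0.5425995 , -0.13494491,  0.012     ]), array([ 0.6635798 , -0.10701061,  0.012     ])]
dist pin 0.11753925476357287 dir -166.80488617714371
dist pin 0.11336771049359388 dir -166.0321268876726
nose [ 0.75826709 -0.11524449  0.165     ] 0.10445135520012817 -25.48143564007035 -24.683712917513418
cradle [array([0.56275081, 0.29864541, 0.008     ]), array([0.56525077, 0.13390665, 0.008     ]), array([0.49037688, 0.13405758, 0.008     ]), array([0.4879638 , 0.29724352, 0.008     ])] [0.52658557 0.21596329 0.008     ]
0.16475773619040546 -89.13058646208553
0.07487404482031255 179.88449958937994
0.16320377825957513 90.84718840260891
0.07480015192486282 1.0738931711743902
sleeve [array([0.55918229, 0.16772351, 0.049     ]), array([0.49817868, 0.16780679, 0.045     ]), array([0.53141479, 0.18284129, 0.034     ]), array([0.53133778, 0.15326096, 0.034     ])]
```

Request:
{"name": "servo_tool", "arguments": {"increments": [[0,[-40,-19,-7],0],[0,[-40,-19,-7],0],[0,[-40,-19,-7],0],[0,[-40,-19,-7],0],[0,[-40,-19,-7],0],[0,[-40,-19,-7],0],[0,[-40,-19,-7],0],[0,[-40,-19,-7],0],[0,[-40,-19,-7],0],[0,[-40,-19,-7],0]]}}

```text
clock: 1.15
eef_pos: [0.4903, 0.1268, 0.2629]
tool_rot: [0.2, 0.98, -0.0, -0.0]
ft_force: [0.7, 1.7, -0.6]
grip_width: 0.0854
```

Request:
{"name": "servo_tool", "arguments": {"increments": [[80,[-40,-19,0],0],[80,[-40,-19,0],0],[80,[-40,-19,0],0],[80,[-40,-19,0],0],[130,[-40,-19,0],0],[130,[-38,-18,0],0],[130,[0,0,0],-8],[130,[0,0,0],-8],[130,[0,0,0],-8],[130,[0,0,0],-8]]}}

```text
clock: 2.15
eef_pos: [0.664, -0.0691, 0.2617]
tool_rot: [-0.08, 0.997, 0.0, -0.001]
ft_force: [-0.5, -1.0, 0.3]
grip_width: 0.0421
```

Request:
{"name": "servo_tool", "arguments": {"increments": [[130,[0,0,0],-8.5],[130,[0,0,0],-8.5],[130,[0,0,0],-8.5],[130,[0,0,0],-8.5],[130,[0,0,0],-8.5],[130,[0,0,0],-8.5],[130,[0,0,0],-8.5],[130,[0,0,0],-8.5],[130,[0,0,0],-8.5],[130,[0,0,0],-8.5]]}}

```text
clock: 3.15
eef_pos: [0.664, -0.0688, 0.2621]
tool_rot: [0.733, -0.68, -0.001, 0.0]
ft_force: [-0.5, 0.6, 0.0]
grip_width: 0.042
```

Request:
{"name": "servo_tool", "arguments": {"increments": [[130,[0,0,0],-8.5],[130,[0,0,0],-8.5],[130,[0,0,0],-8.5],[130,[0,0,0],-8.5],[130,[0,0,0],-8.5],[130,[0,0,0],-8.5],[130,[0,0,0],-8.5],[130,[0,0,0],-1.5],[130,[0,0,0],0],[130,[0,0,0],0]]}}

```text
clock: 4.15
eef_pos: [0.6641, -0.0689, 0.2626]
tool_rot: [0.976, -0.218, -0.0, 0.0]
ft_force: [-0.1, -0.4, 0.2]
grip_width: 0.0414
```

Run:
```python
from h import *
o=status.get_obs();print(o['eef_pos'],o['tool_rot'],o['joint_pos'],o['grip_width'],o['ft_force'])
im,d,c=snap('wrist','w1');print(c)
```

```text
[ 0.66409821 -0.06885605  0.26255339] [ 9.75926178e-01 -2.18100994e-01 -2.25150609e-04  3.44200735e-05] [-1.03306169e-01  6.05988486e-01  7.38880918e-01  1.70414401e+00
 -1.60037712e-05 -2.80516242e+00] 0.04143434057944431 [-0.1271472  -0.41839047  0.15750609]
{'K': array([[297.31863964,   0.        , 262.06593457],
       [  0.        , 297.31863964, 196.06767642],
       [  0.        ,   0.        ,   1.        ]]), 'position': array([ 0.72617098, -0.09897729,  0.44305519]), 'orientation': array([ 0.07300919, -0.11458862,  0.83676065, -0.53044389])}
```

View pics/w1.png

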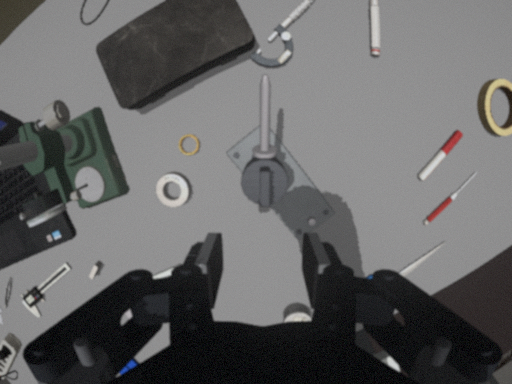

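The wrist picture shows the hook pointing straight up the image, with its nose at (265,75), the collar at (267,180) and the thumb bar at (265,187), between the fingers. I'll cast rays from these to refine the post axis.

```bash
cat >> h.py <<'E'
def wray(fn,u,v,z):
    im,d,K,p,q=load(fn)
    x=u-K[0,2];y=v-K[1,2];r=np.hypot(x,y);th=r/K[0,0]
    D=np.array([np.sin(th)*x/r,-np.sin(th)*y/r,-np.cos(th)])@R.from_quat(q).as_matrix().T
    return p+D*(z-p[2])/D[2]
E
python3 - <<'E'
from h import *
im,d,K,p,q=load('w1')
a=cv2.resize(im[60:250,215:345][:,:,::-1],None,fx=3.1,fy=3.1,interpolation=cv2.INTER_CUBIC);cv2.imwrite('pics/w1c.png',cv2.convertScaleAbs(a,alpha=1.5))
E
```

```text
(no output)
```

View pics/w1c.png

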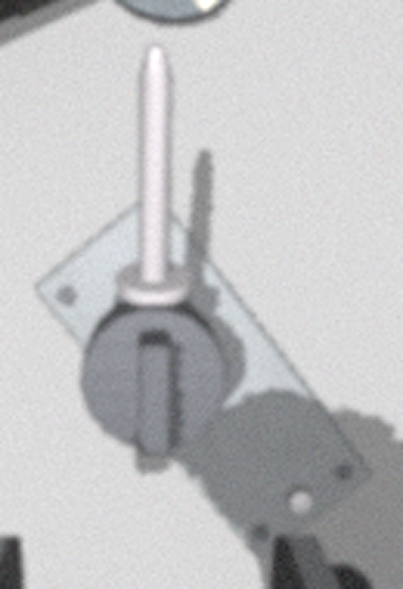

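Run:
```python
from h import *
c=lambda x,y,z: wray('w1',215+x/3.1-.5,60+y/3.1-.5,z)
A=c(155,379,.156);B=c(154.5,400,.183);n=c(155,48,.165);s=c(153,285,.139);p=c(300,502,.022)
for k,v in dict(A=A,B=B,n=n,s=s,p=p).items(): print(k,v)
an=lambda v:np.degrees(np.arctan2(v[1],v[0]))
print(an(n-s),an(n-A),an(p-A),np.linalg.norm((n-A)[:2]),np.linalg.norm((p-A)[:2]))
```

```text
A [ 0.66579461 -0.07335954  0.156     ]
B [ 0.66586131 -0.07297506  0.183     ]
n [ 0.75922041 -0.11722563  0.165     ]
s [ 0.69145973 -0.08484274  0.139     ]
p [ 0.55126518 -0.09971905  0.022     ]
-25.54317409603537 -25.151400319654492 -167.03880621580146 0.10321149443793899 0.11752368206324687
```

Request:
{"name": "servo_tool", "arguments": {"increments": [[180,[2,2,10],0],[180,[0,0,15],0],[180,[0,0,20],0],[180,[0,0,15],0],[180,[0,0,10],0],[180,[0,0,10],0],[180,[0,0,10],0],[180,[0,0,8],0],[180,[0,0,4],0],[180,[0,0,0],0]]}}

```text
clock: 5.2
eef_pos: [0.6648, -0.0715, 0.1602]
tool_rot: [0.976, -0.217, -0.001, 0.0]
ft_force: [0.2, 0.4, 0.2]
grip_width: 0.0251
```

Run:
```python
from h import *
o=status.get_obs();print(o['eef_pos'],o['tool_rot'],o['grip_width'],o['ft_force'],o['ft_torque'])
im,d,c=snap('wrist','w2')
a=cv2.resize(im[140:330,180:345][:,:,::-1],None,fx=3.1,fy=3.1,interpolation=cv2.INTER_CUBIC);cv2.imwrite('pics/w2c.png',cv2.convertScaleAbs(a,alpha=1.5))
```

```text
[ 0.66482377 -0.07148591  0.16015111] [ 9.76146706e-01 -2.17111375e-01 -5.05599157e-04  6.29088417e-05] 0.025084850471767735 [0.24551078 0.38851469 0.16627812] [ 0.01383578 -0.04151643 -0.02723354]
```

View pics/w2c.png

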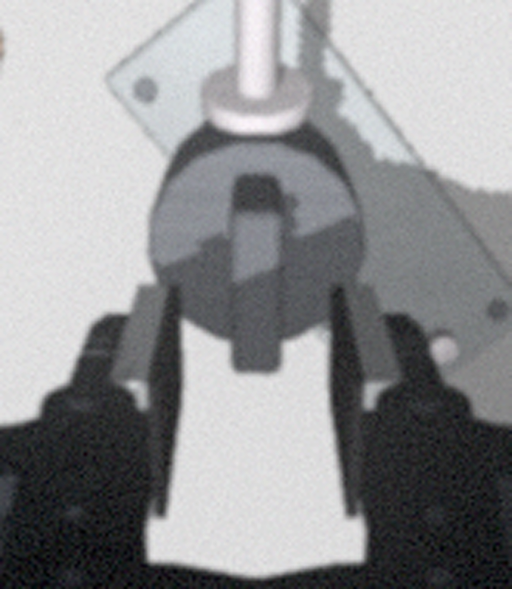

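The fingers straddle the bar evenly, with the bar at crop x=256 between finger faces at 182 and 332. I'll narrow the gap and turn clockwise.

Request:
{"name": "servo_tool", "arguments": {"increments": [[210,[0,0,0],0],[210,[0,0,0],0],[210,[0,0,0],4],[210,[0,0,0],8],[210,[0,0,0],8],[210,[0,0,0],8],[210,[0,0,0],8],[210,[0,0,0],8],[210,[0,0,0],8],[210,[0,0,0],8]]}}

```text
clock: 6.25
eef_pos: [0.6654, -0.0715, 0.1613]
tool_rot: [0.735, -0.678, 0.0, -0.0]
ft_force: [-0.1, -0.6, 0.9]
grip_width: 0.0152
```

```bash
cat > s.py <<'E'
from h import *
o=status.get_obs();q=o['tool_rot'];y=R.from_quat(q).as_matrix()[:,1];psi=np.degrees(np.arctan2(y[1],y[0]))%360
print(o['clock'],o['eef_pos'].round(4),'psi %.1f'%psi,o['grip_width'].round(4),o['ft_force'].round(1),o['ft_torque'].round(3),o['joint_pos'].round(2))
E
python3 s.py
```

```text
Traceback (most recent call last):
  File "s.py", line 3, in <module>
    print(o['clock'],o['eef_pos'].round(4),'psi %.1f'%psi,o['grip_width'].round(4),o['ft_force'].round(1),o['ft_torque'].round(3),o['joint_pos'].round(2))
                                                          ^^^^^^^^^^^^^^^^^^^^^
AttributeError: 'float' object has no attribute 'round'
```

Request:
{"name": "servo_tool", "arguments": {"increments": [[210,[0,0,0],8],[210,[0,0,0],8],[210,[0,0,0],8],[210,[0,0,0],8],[210,[0,0,0],8],[210,[0,0,0],6],[210,[0,0,0],4],[210,[0,0,0],3],[210,[0,0,0],3],[210,[0,0,0],0]]}}

```text
clock: 7.25
eef_pos: [0.6654, -0.0715, 0.1613]
tool_rot: [-0.333, 0.943, -0.0, 0.0]
ft_force: [0.1, -0.9, -0.3]
grip_width: 0.0148
```

```bash
sed -i "s/o\['grip_width'\].round(4)/round(o['grip_width'],4)/" s.py; python3 s.py
python3 - <<'E'
from h import *
im,d,c=snap('wrist','w3')
a=cv2.resize(im[60:330,150:380][:,:,::-1],None,fx=2.2,fy=2.2,interpolation=cv2.INTER_CUBIC);cv2.imwrite('pics/w3c.png',cv2.convertScaleAbs(a,alpha=1.5))
E
```

```text
7.25 [ 0.6654 -0.0715  0.1613] psi 128.9 0.0148 [ 0.1 -0.9 -0.3] [0.04  0.015 0.034] [-0.11  0.6   0.47  1.44 -0.   -0.79]
```

View pics/w3c.png

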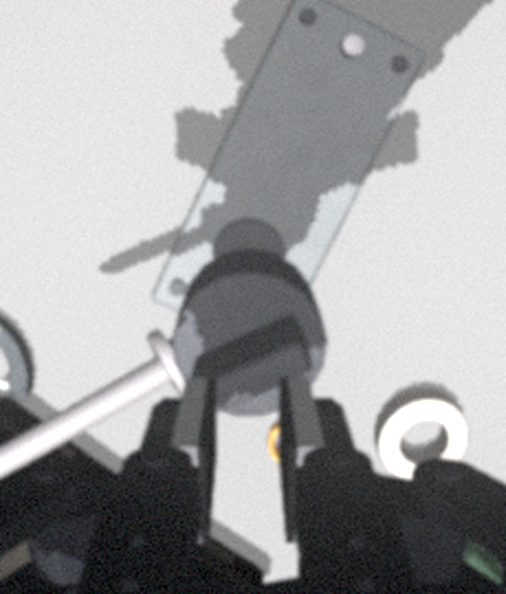

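The hook has not turned. The fingers look nearer the camera than the bar, so I'll check with the depth image.

```bash
cat >> h.py <<'E'
def wcloud(fn):
    im,d,K,p,q=load(fn)
    v,u=np.mgrid[:d.shape[0],:d.shape[1]]
    x=u-K[0,2];y=v-K[1,2];r=np.hypot(x,y)+1e-9;th=r/K[0,0]
    X=np.tan(th)*x/r*d;Y=np.tan(th)*y/r*d
    return im,d,np.stack([X,-Y,-d],-1)@R.from_quat(q).as_matrix().T+p
E
python3 - <<'E'
from h import *
im,d,P=wcloud('w2')
for v in range(180,310,5): print(v,[ (P[v,u].round(3).tolist() if d[v,u]>0 else 0) for u in (228,235,262,292,298)])
E
```

```text
180 [[0.677, -0.035, 0.011], [0.674, -0.043, 0.012], [0.688, -0.083, 0.147], [0.646, -0.101, 0.012], [0.643, -0.108, 0.011]]
185 [[0.67, -0.03, -0.001], [0.668, -0.04, 0.011], [0.686, -0.082, 0.153], [0.641, -0.099, 0.012], [0.638, -0.105, 0.011]]
190 [[0.664, -0.027, -0.001], [0.663, -0.037, 0.01], [0.684, -0.081, 0.155], [0.635, -0.097, 0.011], [0.632, -0.103, 0.011]]
195 [[0.659, -0.025, 0.0], [0.686, -0.062, 0.146], [0.681, -0.08, 0.155], [0.63, -0.094, 0.012], [0.627, -0.101, 0.011]]
200 [[0.653, -0.022, -0.0], [0.685, -0.062, 0.154], [0.68, -0.08, 0.166], [0.666, -0.096, 0.145], [0.621, -0.098, 0.011]]
205 [[0.648, -0.02, 0.001], [0.682, -0.061, 0.154], [0.68, -0.08, 0.175], [0.666, -0.095, 0.154], [0.616, -0.096, 0.012]]
210 [[0.68, -0.054, 0.152], [0.679, -0.059, 0.154], [0.679, -0.079, 0.181], [0.662, -0.093, 0.153], [0.61, -0.093, 0.012]]
215 [[0.677, -0.053, 0.153], [0.676, -0.058, 0.155], [0.677, -0.078, 0.182], [0.659, -0.092, 0.153], [0.604, -0.091, 0.011]]
220 [[0.674, -0.052, 0.154], [0.672, -0.056, 0.154], [0.674, -0.077, 0.182], [0.656, -0.091, 0.155], [0.599, -0.08
[... 1397 characters left out ...]
, 0.221], [0.536, -0.012, 0.001], [0.661, -0.085, 0.233], [0.665, -0.088, 0.242]]
285 [[0.672, -0.06, 0.237], [0.663, -0.057, 0.221], [0.528, -0.008, -0.001], [0.659, -0.084, 0.233], [0.664, -0.087, 0.242]]
290 [[0.67, -0.059, 0.237], [0.663, -0.058, 0.226], [0.52, -0.005, -0.001], [0.658, -0.083, 0.236], [0.662, -0.086, 0.243]]
295 [[0.668, -0.058, 0.237], [0.66, -0.057, 0.226], [0.513, -0.001, -0.001], [0.655, -0.082, 0.235], [0.659, -0.086, 0.243]]
300 [[0.667, -0.058, 0.239], [0.52, 0.037, -0.001], [0.505, 0.003, -0.002], [0.654, -0.081, 0.236], [0.658, -0.085, 0.244]]
305 [[0.662, -0.055, 0.235], [0.513, 0.041, -0.0], [0.496, 0.007, -0.002], [0.65, -0.08, 0.234], [0.655, -0.084, 0.243]]
```

Run:
```python
from h import *
snap('scene','s3')
im,d,P=cloud('s3')
a=cv2.resize(im[60:290,260:460][:,:,::-1],None,fx=2.6,fy=2.6,interpolation=cv2.INTER_CUBIC);cv2.imwrite('pics/s3c.png',cv2.convertScaleAbs(a,alpha=1.7))
for fn in ['wrist0','w1','w3']:
  im,d,P=wcloud(fn); 
  print(fn,load(fn)[3])
  for v in range(225,300,10): print(v,[P[v,u].round(3).tolist() for u in ((160,165,360,370) if fn=='wrist0' else (210,218,308,316) if fn=='w1' else (236,244,282,290))])
```

```text
wrist0 [0.13339507 0.48537277 0.37253854]
225 [[0.37, -0.088, -0.753], [0.377, -0.064, -0.748], [0.322, 0.553, -0.001], [0.328, 0.567, -0.001]]
235 [[0.409, -0.11, -0.75], [0.417, -0.088, -0.748], [0.336, 0.548, -0.001], [0.342, 0.562, 0.001]]
245 [[0.167, 0.419, 0.252], [0.168, 0.421, 0.252], [0.204, 0.504, 0.252], [0.358, 0.558, -0.001]]
255 [[0.169, 0.422, 0.263], [0.17, 0.423, 0.26], [0.203, 0.502, 0.261], [0.204, 0.505, 0.264]]
265 [[0.171, 0.422, 0.267], [0.174, 0.422, 0.262], [0.207, 0.5, 0.262], [0.203, 0.503, 0.272]]
275 [[0.175, 0.421, 0.269], [0.178, 0.42, 0.264], [0.211, 0.498, 0.265], [0.205, 0.501, 0.276]]
285 [[0.178, 0.42, 0.271], [0.182, 0.418, 0.265], [0.215, 0.497, 0.265], [0.209, 0.5, 0.276]]
295 [[0.182, 0.418, 0.273], [0.185, 0.417, 0.268], [0.219, 0.495, 0.268], [0.194, 0.495, 0.3]]
w1 [ 0.72617098 -0.09897729  0.44305519]
225 [[0.606, 0.05, 0.001], [0.6, 0.039, -0.001], [0.543, -0.093, 0.011], [0.538, -0.104, 0.012]]
235 [[0.685, -0.051, 0.309], [0.684, -0.055, 0.31], [0.665, -0.095, 0.309], [0.663, -0.099, 0.309]]
245 [[0.684, -0.053, 0.32], [0.681, -0.054, 0
[... 679 characters left out ...]
, 0.18]]
235 [[0.665, -0.09, 0.209], [0.663, -0.087, 0.208], [0.651, -0.072, 0.208], [0.649, -0.069, 0.207]]
245 [[0.665, -0.089, 0.22], [0.662, -0.086, 0.22], [0.651, -0.073, 0.22], [0.649, -0.07, 0.22]]
255 [[0.664, -0.088, 0.23], [0.662, -0.086, 0.23], [0.612, -0.115, 0.342], [0.65, -0.071, 0.23]]
265 [[0.665, -0.087, 0.236], [0.664, -0.084, 0.233], [0.653, -0.073, 0.236], [0.649, -0.072, 0.24]]
275 [[0.662, -0.088, 0.248], [0.668, -0.081, 0.233], [0.657, -0.07, 0.236], [0.65, -0.073, 0.248]]
285 [[0.664, -0.086, 0.252], [0.671, -0.078, 0.235], [0.66, -0.067, 0.237], [0.65, -0.073, 0.254]]
295 [[0.663, -0.086, 0.258], [0.675, -0.075, 0.236], [0.664, -0.063, 0.236], [0.648, -0.076, 0.266]]
```

View pics/s3c.png

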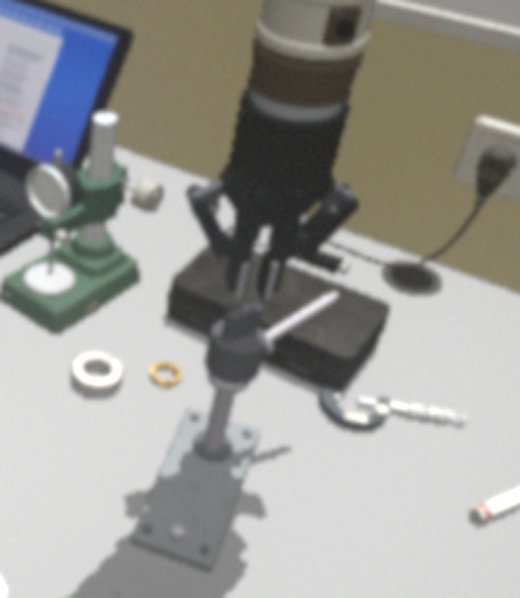

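The depth image and the scene view (crop at (245,290)) agree that the fingertips stand about 46 mm above the reported TCP. They hover over the bar and never straddled it. The horizontal position agrees to about 1 mm. From now on I'll use the measured tip height. I'll turn back to ψ=245° and go lower.

Request:
{"name": "servo_tool", "arguments": {"increments": [[180,[0,0,0],-8.5],[180,[0,0,0],-8.5],[180,[0,0,0],-8.5],[180,[0,0,0],-8.5],[180,[0,0,0],-8.5],[180,[0,0,0],-8.5],[180,[0,0,0],-8.5],[180,[0,0,0],-8.5],[180,[0,0,0],-8.5],[180,[0,0,0],-8.5]]}}

```text
clock: 8.35
eef_pos: [0.6652, -0.0715, 0.161]
tool_rot: [0.884, -0.467, 0.0, -0.0]
ft_force: [-0.4, -0.7, -0.0]
grip_width: 0.0252
```

Request:
{"name": "servo_tool", "arguments": {"increments": [[180,[0,0,0],-8.5],[180,[0,0,0],-8.5],[180,[0,0,0],-8.5],[180,[0,0,0],-5.5],[180,[0,0,0],0],[180,[0,0,8],0],[180,[0,0,8],0],[180,[0,0,8],0],[180,[0,0,8],0],[180,[0,0,0],0]]}}

```text
clock: 9.35
eef_pos: [0.6638, -0.0714, 0.1265]
tool_rot: [0.976, -0.217, -0.002, 0.0]
ft_force: [-0.3, 0.6, -0.0]
grip_width: 0.0251
```

```bash
python3 s.py
python3 - <<'E'
from h import *
im,d,c=snap('wrist','w4')
a=cv2.resize(im[140:330,180:345][:,:,::-1],None,fx=3.1,fy=3.1,interpolation=cv2.INTER_CUBIC);cv2.imwrite('pics/w4c.png',cv2.convertScaleAbs(a,alpha=1.5))
im,d,P=wcloud('w4')
for v in range(225,265,5): print(v,[P[v,u].round(3).tolist() for u in (228,235,262,292,298)])
E
```

```text
9.35 [ 0.6638 -0.0714  0.1265] psi 244.9 0.0251 [-0.3  0.6 -0. ] [ 0.053 -0.005  0.063] [-0.11  0.62  0.41  1.37 -0.   -2.81]
225 [[0.681, -0.059, 0.155], [0.679, -0.063, 0.155], [0.68, -0.08, 0.176], [0.665, -0.091, 0.154], [0.664, -0.094, 0.154]]
230 [[0.678, -0.058, 0.154], [0.676, -0.061, 0.154], [0.68, -0.08, 0.181], [0.663, -0.09, 0.154], [0.661, -0.093, 0.154]]
235 [[0.682, -0.062, 0.174], [0.68, -0.065, 0.173], [0.677, -0.079, 0.181], [0.668, -0.09, 0.173], [0.667, -0.093, 0.173]]
240 [[0.681, -0.063, 0.18], [0.68, -0.066, 0.18], [0.675, -0.078, 0.181], [0.669, -0.09, 0.18], [0.667, -0.092, 0.178]]
245 [[0.681, -0.063, 0.185], [0.679, -0.066, 0.183], [0.673, -0.077, 0.182], [0.669, -0.09, 0.186], [0.667, -0.092, 0.184]]
250 [[0.68, -0.064, 0.189], [0.677, -0.064, 0.183], [0.671, -0.075, 0.181], [0.669, -0.089, 0.19], [0.668, -0.091, 0.19]]
255 [[0.68, -0.064, 0.194], [0.674, -0.063, 0.183], [0.668, -0.074, 0.181], [0.668, -0.088, 0.194], [0.668, -0.091, 0.195]]
260 [[0.681, -0.065, 0.2], [0.672, -0.062, 0.184], [0.666, -0.073, 0.181], [0.668, -0.088, 0.197], [0.668, -0.09, 0.199]]
```

View pics/w4c.png

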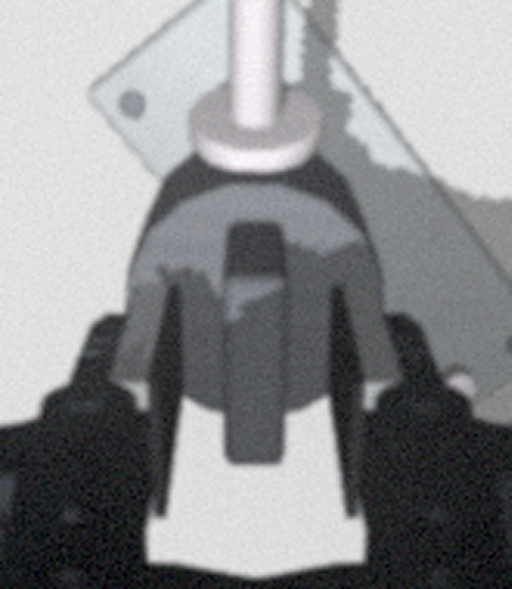

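Now the bar (crop x 256) sits between the pads, with the tips at z≈0.173. I'll lower 10 mm more, narrow the gap and turn.

Request:
{"name": "servo_tool", "arguments": {"increments": [[180,[0,0,5],0],[190,[0,1,5],0],[212,[0,0,0],0],[212,[0,0,0],0],[212,[0,0,0],4],[212,[0,0,0],7],[212,[0,0,0],7],[212,[0,0,0],7],[212,[0,0,0],7],[212,[0,0,0],0]]}}

```text
clock: 10.4
eef_pos: [0.665, -0.072, 0.1193]
tool_rot: [0.879, -0.477, 0.0, -0.0]
ft_force: [-0.1, 0.4, 1.1]
grip_width: 0.0141
```

```bash
python3 s.py
python3 - <<'E'
from h import *
im,d,c=snap('wrist','w5')
a=cv2.resize(im[100:330,160:365][:,:,::-1],None,fx=2.5,fy=2.5,interpolation=cv2.INTER_CUBIC);cv2.imwrite('pics/w5c.png',cv2.convertScaleAbs(a,alpha=1.5))
E
```

```text
10.4 [ 0.665  -0.072   0.1193] psi 213.0 0.0141 [-0.1  0.4  1.1] [ 0.151 -0.046 -0.003] [-0.11  0.62  0.39  1.34  0.   -2.25]
```

View pics/w5c.png

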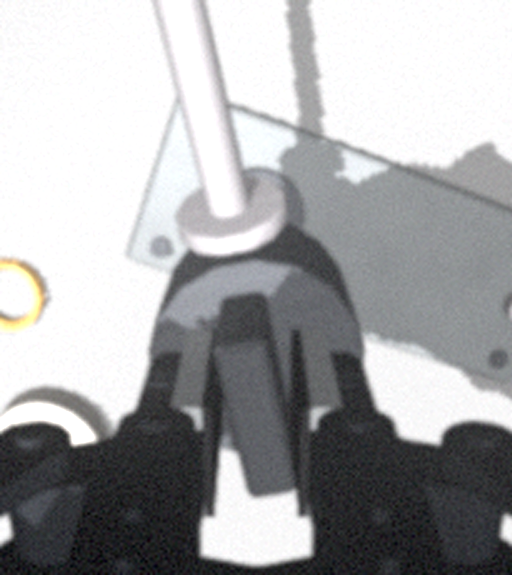

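The bar turns with the fingers and lags by about 12°. I'll keep going to just short of the search range.

Request:
{"name": "servo_tool", "arguments": {"increments": [[212,[0,0,0],7],[212,[0,0,0],7],[212,[0,0,0],7],[212,[0,0,0],7],[212,[0,0,0],7],[212,[0,0,0],7],[212,[0,0,0],7],[212,[0,0,0],7],[212,[0,0,0],7],[212,[0,0,0],7]]}}

```text
clock: 11.45
eef_pos: [0.6644, -0.0728, 0.1199]
tool_rot: [-0.445, 0.896, -0.0, -0.0]
ft_force: [-2.2, -1.3, 4.3]
grip_width: 0.0148
```

Request:
{"name": "servo_tool", "arguments": {"increments": [[212,[0,0,0],7],[212,[0,0,0],7],[212,[0,0,0],7],[212,[0,0,0],5],[212,[0,0,0],2],[212,[0,0,0],1.5],[212,[0,0,0],1.5],[212,[0,0,0],1.5],[212,[0,0,0],1.5],[212,[0,0,0],0]]}}

```text
clock: 12.45
eef_pos: [0.6649, -0.0726, 0.1191]
tool_rot: [-0.165, 0.986, -0.0, 0.0]
ft_force: [0.0, -0.7, -0.4]
grip_width: 0.0141
```

```bash
python3 s.py
python3 - <<'E'
from h import *
im,d,c=snap('wrist','w6')
a=cv2.resize(im[60:330,140:385][:,:,::-1],None,fx=2.1,fy=2.1,interpolation=cv2.INTER_CUBIC);cv2.imwrite('pics/w6c.png',cv2.convertScaleAbs(a,alpha=1.5))
E
```

```text
12.45 [ 0.6649 -0.0726  0.1191] psi 109.0 0.0141 [ 0.  -0.7 -0.4] [0.067 0.013 0.004] [-0.11  0.62  0.39  1.34 -0.   -0.44]
```

View pics/w6c.png

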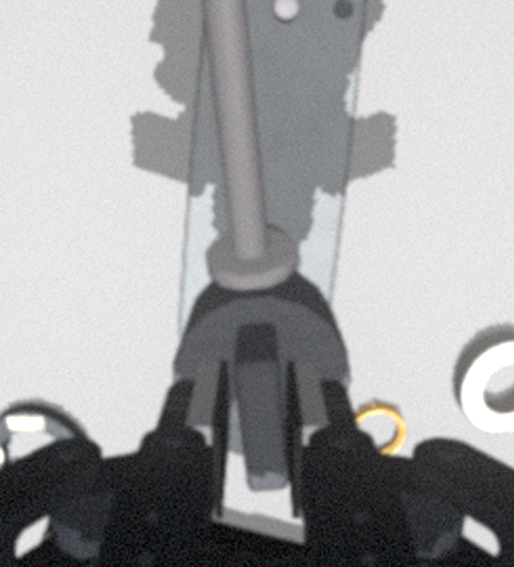

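```bash
cat > bt.py <<'E'
from h import *
import sys
fn=sys.argv[1]
snap('wrist',fn)
im,d,P=wcloud(fn); o=status.get_obs(); c=np.array([.665,-.0725])
r=np.hypot(P[...,0]-c[0],P[...,1]-c[1]); x=R.from_quat(o['tool_rot']).as_matrix()[:,0]
f=(P[...,:2]-c)@x[:2]; t=(P[...,:2]-c)@np.array([-x[1],x[0]])
Z=P[...,2]
m=(r<.024)&(abs(t)<.006)&(f>-.02)&(Z>.165)&(Z<.195); 
print('bar top z',np.percentile(Z[m],[50,80,95]).round(4) if m.any() else None, m.sum())
m=(r<.023)&(f>.012)&(abs(t)>.007)&(Z>.14)&(Z<.162); print('collar top z',np.median(Z[m]).round(4),m.sum())
# hook direction: bright points outward
m=(r>.045)&(r<.11)&(Z>.12)&(Z<.18)&(f>.03)
Q=P[m][:,:2]-c; print('hook n',m.sum(),'dir %.1f'%np.degrees(np.arctan2(*Q.mean(0)[::-1])))
k=P[m]; b=np.polyfit(np.hypot(*(k[:,:2]-c).T),k[:,2],1); print('top z at r=60mm %.4f slope %.3f'%(np.polyval(b,.06),b[0]))
E
python3 bt.py w7
```

```text
bar top z [0.1761 0.1768 0.1855] 1630
collar top z 0.1494 518
hook n 2298 dir -157.0
top z at r=60mm 0.1457 slope 0.348
```

Request:
{"name": "servo_tool", "arguments": {"increments": [[212,[0,0,0],1.5],[212,[0,0,0],1.5],[212,[0,0,0],1.5],[212,[0,0,0],1.5],[212,[0,0,0],1.5],[212,[0,0,0],1.5],[212,[0,0,0],1.5],[212,[0,0,0],1.5],[212,[0,0,0],0],[212,[0,0,0],0]]}}

```text
clock: 13.55
eef_pos: [0.6647, -0.0723, 0.1186]
tool_rot: [-0.06, 0.998, 0.0, -0.0]
ft_force: [-2.3, 2.1, -0.9]
grip_width: 0.0143
```

```bash
python3 s.py; python3 bt.py w8
```

```text
13.55 [ 0.6647 -0.0723  0.1186] psi 96.9 0.0143 [-2.3  2.1 -0.9] [0.371 0.389 0.025] [-0.11  0.62  0.39  1.34  0.   -0.23]
bar top z [0.1761 0.1767 0.1772] 1433
collar top z 0.1494 513
hook n 2280 dir -165.4
top z at r=60mm 0.1456 slope 0.349
```

Run:
```python
from h import *
c=np.array([.665,-.0725])
for fn in ['w6','w7','w8']:
    im,d,P=wcloud(fn);Z=P[...,2];r=np.hypot(P[...,0]-c[0],P[...,1]-c[1])
    m=(r>.045)&(r<.105)&(Z>.13)&(Z<.175)&(P[...,0]<.63)
    # drop finger pts: use largest component
    n,l,s,_=cv2.connectedComponentsWithStats(m.astype(np.uint8));i=1+s[1:,4].argmax();m=l==i
    Q=P[m][:,:2]; vx,vy,x0,y0=cv2.fitLine(Q.astype(np.float32),cv2.DIST_HUBER,0,.01,.01).ravel()
    off=(c[0]-x0)*vy-(c[1]-y0)*vx
    a=np.degrees(np.arctan2(vy,vx)); a=a if a<-90 else a-180
    print(fn,m.sum(),'fit dir %.2f offset %.4f'%(a,off),'mean dir %.2f'%np.degrees(np.arctan2(*(Q.mean(0)-c)[::-1])))
    pin=(r>.11)&(r<.126)&(Z>.017)&(Z<.026); Q=P[pin][:,:2].mean(0);print('pin',pin.sum(),Q,np.degrees(np.arctan2(*(Q-c)[::-1])))
```

```text
w6 2282 fit dir -155.53 offset 0.0004 mean dir -155.81
pin 178 [ 0.59200787 -0.0528564 ] 164.93746431087882
w7 2289 fit dir -156.77 offset 0.0003 mean dir -156.97
pin 179 [ 0.59170058 -0.05316642] 165.22408451913142
w8 2270 fit dir -165.17 offset 0.0004 mean dir -165.44
pin 121 [ 0.60913036 -0.03189311] 143.98978535266636
```

```bash
python3 - <<'E'
from h import *
c=np.array([.665,-.0725])
for fn in ['w4','w5','w6','w7','w8']:
    im,d,P=wcloud(fn);Z=P[...,2];r=np.hypot(P[...,0]-c[0],P[...,1]-c[1])
    m=(r<.022)&(Z>.14)&(Z<.163)
    # foot plate z as ref
    f=(Z<.02)&(Z>.006)&(r<.1)&(r>.03)
    q=(r<.014)&(Z>.17)&(Z<.188); h,e=np.histogram(Z[q],36,(.17,.188))
    print(fn,'collar',np.median(Z[m]).round(4),'foot',np.median(Z[f]).round(4),'bar mode',e[h.argmax()].round(4))
E
python3 s.py; python3 bt.py w9
```

```text
w4 collar 0.1544 foot 0.0113 bar mode 0.181
w5 collar 0.1531 foot 0.0114 bar mode 0.1795
w6 collar 0.1495 foot 0.0114 bar mode 0.176
w7 collar 0.1495 foot 0.0114 bar mode 0.176
w8 collar 0.1496 foot 0.0114 bar mode 0.176
13.6 [ 0.6647 -0.0723  0.1187] psi 96.9 0.0146 [-1.3  1.5 -1.6] [0.379 0.369 0.023] [-0.11  0.62  0.39  1.34  0.   -0.23]
bar top z [0.1761 0.1767 0.1772] 1442
collar top z 0.1494 513
hook n 2277 dir -165.5
top z at r=60mm 0.1456 slope 0.350
```

Request:
{"name": "servo_tool", "arguments": {"increments": [[212,[0,0,0],1.5],[212,[0,0,0],1.5],[212,[0,0,0],1.5],[212,[0,0,0],1.5],[212,[0,0,0],0],[212,[0,0,0],0],[212,[0,0,0],0],[212,[0,0,0],0],[212,[0,0,0],0],[212,[0,0,0],0]]}}

```text
clock: 14.65
eef_pos: [0.6642, -0.0717, 0.1187]
tool_rot: [-0.008, 1.0, 0.001, -0.001]
ft_force: [-2.8, 3.3, -0.4]
grip_width: 0.0144
```

```bash
python3 s.py; python3 bt.py w10
```

```text
14.65 [ 0.6642 -0.0717  0.1187] psi 90.9 0.0144 [-2.8  3.3 -0.4] [0.774 0.745 0.108] [-0.11  0.62  0.39  1.34  0.   -0.12]
bar top z [0.1762 0.1767 0.1773] 1376
collar top z 0.1494 513
hook n 2239 dir -167.3
top z at r=60mm 0.1456 slope 0.348
```

Request:
{"name": "servo_tool", "arguments": {"increments": [[212,[0,0,0],1.5],[212,[0,0,0],1.5],[212,[0,0,0],1.5],[212,[0,0,0],1.5],[212,[0,0,0],0],[212,[0,0,0],0],[212,[0,0,0],0],[212,[0,0,0],0],[212,[0,0,0],0],[212,[0,0,0],0]]}}

```text
clock: 15.7
eef_pos: [0.6642, -0.0719, 0.1187]
tool_rot: [0.044, 0.999, 0.0, -0.001]
ft_force: [-3.2, 3.8, -1.3]
grip_width: 0.0147
```

```bash
python3 s.py; python3 bt.py w11
```

```text
15.7 [ 0.6642 -0.0719  0.1187] psi 85.0 0.0147 [-3.2  3.8 -1.3] [0.704 0.749 0.536] [-0.11  0.62  0.39  1.34  0.   -0.02]
bar top z [0.1761 0.1767 0.1772] 1325
collar top z 0.1494 518
hook n 2229 dir -170.8
top z at r=60mm 0.1456 slope 0.350
```

Torque about z rose to 0.54 N m, well above the 0.07 N m turning friction, and the head sits lower. It looks locked. I'll open the fingers to let it settle, then check with the fixed cameras.

Request:
{"name": "servo_tool", "arguments": {"increments": [[170,[0,0,0],-6],[170,[0,0,0],-6],[170,[0,0,0],-4],[170,[0,0,0],0],[170,[0,0,-15],0],[170,[0,0,-20],0],[170,[0,0,-25],0],[170,[0,0,-25],0],[170,[0,0,-25],0],[170,[0,0,0],0]]}}

```text
clock: 16.75
eef_pos: [0.6676, -0.0735, 0.2342]
tool_rot: [-0.094, 0.996, -0.002, 0.005]
ft_force: [1.0, 0.2, 0.4]
grip_width: 0.0282
```

```bash
python3 s.py; python3 bt.py w12
python3 - <<'E'
from h import *
snap('scene','s12'); snap('top','t12')
im=load('s12')[0]
a=cv2.resize(im[130:290,270:410][:,:,::-1],None,fx=3.6,fy=3.6,interpolation=cv2.INTER_CUBIC);cv2.imwrite('pics/s12c.png',cv2.convertScaleAbs(a,alpha=1.7))
im=load('w12')[0]
a=cv2.resize(im[0:250,165:365][:,:,::-1],None,fx=2.4,fy=2.4,interpolation=cv2.INTER_CUBIC);cv2.imwrite('pics/w12c.png',cv2.convertScaleAbs(a,alpha=1.5))
E
```

```text
16.75 [ 0.6676 -0.0735  0.2342] psi 100.8 0.0282 [1.  0.2 0.4] [ 0.043 -0.052 -0.013] [-0.11  0.59  0.65  1.61 -0.   -0.3 ]
bar top z [0.1762 0.1768 0.1774] 489
collar top z 0.1495 182
hook n 699 dir -166.0
top z at r=60mm 0.1456 slope 0.349
```

View pics/s12c.png

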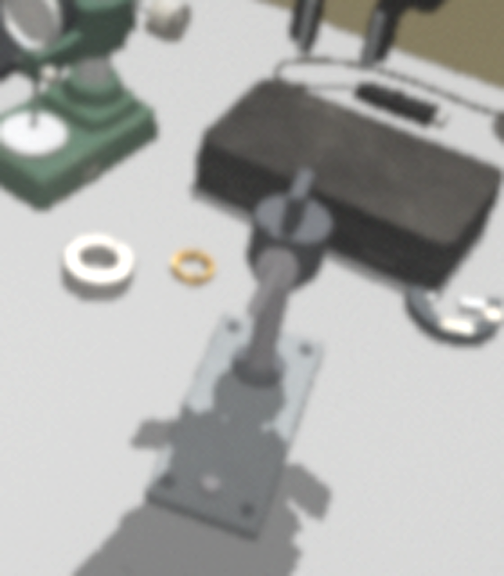

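View pics/w12c.png

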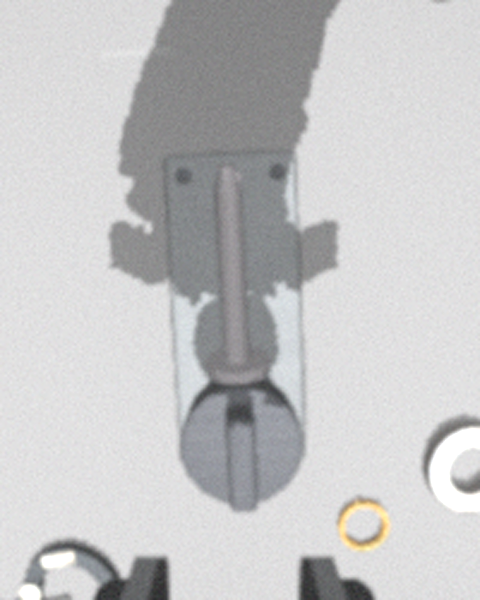

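Run:
```python
from h import *
c=np.array([.665,-.0725])
for fn in ['w1','w2','w12']:
    im,d,P=wcloud(fn);Z=P[...,2];r=np.hypot(P[...,0]-c[0],P[...,1]-c[1])
    m=(r<.021)&(r>.006)&(Z>.14)&(Z<.163)
    q=(r<.014)&(Z>.168)&(Z<.19)
    hk=(r>.05)&(r<.1)&(Z>.13)&(Z<.18)
    b=np.polyfit(r[hk],Z[hk],1)
    print(fn,np.median(Z[m]).round(4),np.median(Z[q]).round(4),m.sum(),q.sum(),'hook z@70 %.4f'%np.polyval(b,.07))
for fn in ['top0','scene0','s12']:
    im,d,P=cloud(fn);Z=P[...,2];r=np.hypot(P[...,0]-c[0],P[...,1]-c[1])
    m=(r<.021)&(r>.006)&(Z>.14)&(Z<.163);q=(r<.014)&(Z>.168)&(Z<.19);print(fn,np.median(Z[m]).round(4),np.median(Z[q]).round(4),m.sum())
```

```text
w1 0.1545 0.1813 970 319 hook z@70 0.1540
w2 0.1544 0.1813 2059 710 hook z@70 0.1543
w12 0.1496 0.1763 1159 379 hook z@70 0.1492
top0 0.1549 0.1814 118
scene0 0.1531 0.1783 122
s12 0.148 0.1745 149
```

The head has dropped about 5 mm. The collar top is now at 0.1496, or 0.150 after correcting with the foot reading, and the specification for dropped in is 0.150. But the hook moved from −156° to −166° while already low, more than the stated play. I'll check the lock from the other side by straddling again and turning back gently.

Request:
{"name": "servo_tool", "arguments": {"increments": [[170,[2,1.5,20],-3],[170,[0,0,30],0],[170,[0,0,30],0],[170,[0,0,20],0],[170,[0,0,10],0],[170,[0,0,5],0],[212,[0,0,0],0],[212,[0,0,0],0],[212,[0,0,0],-3],[212,[0,0,0],-3]]}}

```text
clock: 17.9
eef_pos: [0.6635, -0.0714, 0.1155]
tool_rot: [-0.174, 0.985, -0.0, 0.001]
ft_force: [-0.1, 1.0, -0.1]
grip_width: 0.0146
```

Request:
{"name": "servo_tool", "arguments": {"increments": [[212,[0,0,0],-2],[212,[0,0,0],-2],[212,[0,0,0],-2],[212,[0,0,0],-2],[212,[0,0,0],-2],[212,[0,0,0],-2],[212,[0,0,0],-2],[212,[0,0,0],0],[212,[0,0,0],0],[212,[0,0,0],0]]}}

```text
clock: 18.9
eef_pos: [0.6634, -0.0719, 0.1152]
tool_rot: [-0.291, 0.957, -0.001, 0.001]
ft_force: [0.6, -1.5, 1.6]
grip_width: 0.0144
```

```bash
python3 s.py; python3 bt.py w13
```

```text
18.9 [ 0.6634 -0.0719  0.1152] psi 123.9 0.0144 [ 0.6 -1.5  1.6] [-0.471 -0.112 -0.035] [-0.11  0.61  0.37  1.33 -0.   -0.7 ]
bar top z [0.1761 0.1767 0.1771] 1405
collar top z 0.1495 642
hook n 2356 dir -157.3
top z at r=60mm 0.1456 slope 0.348
```

Request:
{"name": "servo_tool", "arguments": {"increments": [[212,[0,0,0],-2],[212,[0,0,0],-2],[212,[0,0,0],-2],[212,[0,0,0],0],[212,[0,0,0],0],[212,[0,0,0],0],[212,[0,0,0],0],[212,[0,0,0],0],[212,[0,0,0],0],[212,[0,0,0],0]]}}

```text
clock: 19.95
eef_pos: [0.6634, -0.0718, 0.115]
tool_rot: [-0.34, 0.94, -0.001, 0.001]
ft_force: [0.8, -2.4, 5.8]
grip_width: 0.0144
```

```bash
python3 s.py; python3 bt.py w14
```

```text
19.95 [ 0.6634 -0.0718  0.115 ] psi 129.8 0.0144 [ 0.8 -2.4  5.8] [-0.477 -0.122 -0.503] [-0.11  0.61  0.37  1.33 -0.   -0.8 ]
bar top z [0.1761 0.1767 0.1772] 1367
collar top z 0.1494 631
hook n 2346 dir -153.6
top z at r=60mm 0.1456 slope 0.349
```

Turning back stops hard as well, at −0.50 N m. So the head is locked on both sides, with the unloaded hook free between about −157° and −167° and z low. I'll release it and go for the sleeve.

Request:
{"name": "servo_tool", "arguments": {"increments": [[170,[0,0,0],6],[160,[0,0,0],0],[160,[0,0,0],0],[140,[0,0,-25],0],[100,[0,0,-35],0],[60,[0,0,-35],8.4],[40,[0,0,0],8.4],[40,[0,0,0],8.5],[40,[0,0,0],8.5],[40,[0,0,0],0]]}}

```text
clock: 21.0
eef_pos: [0.6622, -0.071, 0.2083]
tool_rot: [-0.002, 1.0, 0.0, -0.0]
ft_force: [0.5, 0.8, 0.6]
grip_width: 0.0719
```

```bash
python3 s.py; python3 bt.py w15
```

```text
21.0 [ 0.6622 -0.071   0.2083] psi 90.2 0.0719 [0.5 0.8 0.6] [ 0.04  -0.017 -0.038] [-0.11  0.59  0.57  1.56  0.   -0.11]
bar top z [0.1763 0.1769 0.1776] 482
collar top z 0.1495 220
hook n 881 dir -158.1
top z at r=60mm 0.1455 slope 0.352
```

Request:
{"name": "servo_tool", "arguments": {"increments": [[40,[22,39,0],0],[40,[22,40,0],0],[40,[22,40,0],0],[40,[22,40,0],0],[40,[22,40,0],0],[40,[22,38.5,0],0],[40,[0,0,0],0],[40,[0,0,0],0],[40,[0,0,0],0],[40,[0,0,0],0]]}}

```text
clock: 22.05
eef_pos: [0.5306, 0.1647, 0.2086]
tool_rot: [-0.001, 1.0, -0.0, -0.0]
ft_force: [-0.4, -0.3, 0.0]
grip_width: 0.0721
```

```bash
python3 s.py
python3 - <<'E'
from h import *
snap('wrist','w16')
im,d,P=wcloud('w16');Z=P[...,2]
cv2.imwrite('pics/w16c.png',cv2.convertScaleAbs(im[:,:,::-1],alpha=1.3))
m=(Z>.04)&(Z<.056)&(P[...,0]>.45)&(P[...,0]<.6)&(P[...,1]>.1)&(P[...,1]<.22)
Q=P[m]; print(m.sum(),Q.min(0),Q.max(0),Q.mean(0)); 
for y in (.1,):
  pass
s=(Z>.046)&m; Q=P[s][:,:2].astype(np.float32); print(cv2.minAreaRect(Q),cv2.fitLine(Q,cv2.DIST_HUBER,0,.01,.01).ravel())
E
```

```text
22.05 [0.5306 0.1647 0.2086] psi 90.1 0.0721 [-0.4 -0.3  0. ] [-0.034  0.035  0.032] [ 0.3   0.35  0.19  1.42 -0.    0.3 ]
1064 [0.50002285 0.15376013 0.0400657 ] [0.56053826 0.18025505 0.04991539] [0.52963573 0.16674451 0.04559651]
((0.5302210450172424, 0.16668877005577087), (0.058865323662757874, 0.017368558794260025), 1.3876310586929321) [0.9996955  0.02467768 0.530279   0.16684923]
```

View pics/w16c.png

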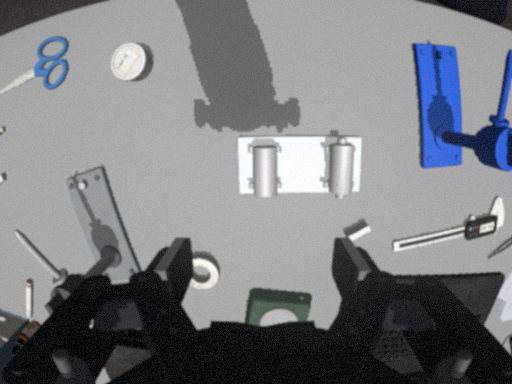

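The sleeve is at image (264,172), plain with a bore. The roller with its journals is at (342,168). The sleeve's centre is (0.530,0.167) with its axis yawed 1.4°. I'll descend.

Request:
{"name": "servo_tool", "arguments": {"increments": [[60,[0,2,20],-1.3],[60,[0,0,35],0],[60,[0,0,40],0],[60,[0,0,40],0],[60,[0,0,35],0],[60,[0,0,25],0],[60,[0,0,15],0],[60,[0,0,10],0],[60,[0,0,0],0],[60,[0,0,0],0]]}}

```text
clock: 23.1
eef_pos: [0.5307, 0.1676, -0.0107]
tool_rot: [-0.012, 1.0, 0.0, 0.0]
ft_force: [-0.2, 0.2, 0.0]
grip_width: 0.0653
```

```bash
python3 s.py
python3 - <<'E'
from h import *
snap('wrist','w17')
im,d,P=wcloud('w17');Z=P[...,2]
cv2.imwrite('pics/w17c.png',cv2.convertScaleAbs(im[100:384,60:460][:,:,::-1],alpha=1.3))
for u in (190,200,210,310,320,330): print(u,[(v,P[v,u].round(3).tolist()) for v in range(225,290,10)])
E
```

```text
23.1 [ 0.5307  0.1676 -0.0107] psi 91.4 0.0653 [-0.2  0.2  0. ] [0.024 0.009 0.042] [ 0.31  0.52 -0.15  0.9   0.    0.28]
190 [(225, [0.531, 0.121, -0.002]), (235, [0.537, 0.121, 0.0]), (245, [0.521, 0.133, 0.048]), (255, [0.525, 0.133, 0.051]), (265, [0.529, 0.134, 0.053]), (275, [0.533, 0.134, 0.056]), (285, [0.537, 0.134, 0.057])]
200 [(225, [0.53, 0.128, -0.0]), (235, [0.537, 0.127, 0.0]), (245, [0.544, 0.127, -0.001]), (255, [0.551, 0.126, -0.001]), (265, [0.538, 0.134, 0.035]), (275, [0.567, 0.125, -0.001]), (285, [0.574, 0.125, -0.0])]
210 [(225, [0.527, 0.135, 0.006]), (235, [0.533, 0.135, 0.008]), (245, [0.54, 0.135, 0.008]), (255, [0.547, 0.134, 0.007]), (265, [0.554, 0.134, 0.007]), (275, [0.562, 0.134, 0.007]), (285, [0.575, 0.132, -0.001])]
310 [(225, [0.526, 0.195, 0.007]), (235, [0.532, 0.195, 0.008]), (245, [0.538, 0.196, 0.008]), (255, [0.545, 0.196, 0.008]), (265, [0.552, 0.197, 0.007]), (275, [0.559, 0.197, 0.008]), (285, [0.572, 0.2, 0.0])]
320 [(225, [0.526, 0.201, 0.006]), (235, [0.532, 0.201, 0.008]), (245, [0.539, 0.202, 0.006]), (255, [0.545, 0.202, 0.008]), (265, [0.553, 0.203, 0.007]), (275, [0.559, 0.204, 0.008]), (285, [0.573, 0.207, -0.001])]
330 [(225, [0.525, 0.207, 0.007]), (235, [0.532, 0.207, 0.007]), (245, [0.523, 0.199, 0.041]), (255, [0.526, 0.199, 0.045]), (265, [0.531, 0.199, 0.046]), (275, [0.536, 0.199, 0.047]), (285, [0.54, 0.199, 0.051])]
```

View pics/w17c.png

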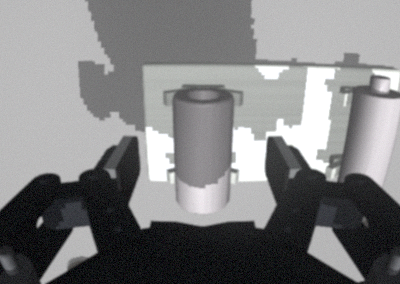

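The bore is visible at crop (203,97) and the sleeve is centred between the fingers. I'll lower 20 mm and grip.

Request:
{"name": "servo_tool", "arguments": {"increments": [[60,[0,0,10],0],[60,[0,0,10],0],[60,[0,0,0],0],[150,[0,0,0],0],[255,[0,0,0],0],[255,[0,0,0],0],[255,[0,0,0],0],[255,[0,0,0],0],[255,[0,0,0],0],[255,[0,0,0],0]]}}

```text
clock: 24.15
eef_pos: [0.5306, 0.168, -0.0305]
tool_rot: [-0.012, 1.0, 0.0, 0.001]
ft_force: [-0.4, -2.0, 5.1]
grip_width: 0.0261
```

```bash
python3 s.py
```

```text
24.15 [ 0.5306  0.168  -0.0305] psi 91.4 0.0261 [-0.4 -2.   5.1] [-0.139  0.097 -0.002] [ 0.31  0.54 -0.17  0.86 -0.    0.28]
```

Run:
```python
from h import *
snap('wrist','w18');snap('scene','s18')
im,d,P=wcloud('w18')
cv2.imwrite('pics/w18c.png',cv2.convertScaleAbs(cv2.resize(im[120:330,160:370][:,:,::-1],None,fx=2.6,fy=2.6,interpolation=cv2.INTER_CUBIC),alpha=1.4))
im=load('s18')[0];cv2.imwrite('pics/s18c.png',cv2.convertScaleAbs(cv2.resize(im[130:250,160:290][:,:,::-1],None,fx=4,fy=4,interpolation=cv2.INTER_CUBIC),alpha=1.7))
im,d,P=wcloud('w18')
for u in (228,232,236,288,292,296): print(u,[(v,P[v,u].round(3).tolist()) for v in range(225,280,8)])
```

```text
228 [(225, [0.507, 0.152, 0.038]), (233, [0.51, 0.152, 0.037]), (241, [0.515, 0.152, 0.036]), (249, [0.518, 0.152, 0.036]), (257, [0.52, 0.152, 0.039]), (265, [0.521, 0.153, 0.045]), (273, [0.525, 0.153, 0.045])]
232 [(225, [0.505, 0.154, 0.041]), (233, [0.508, 0.154, 0.042]), (241, [0.512, 0.154, 0.042]), (249, [0.516, 0.154, 0.04]), (257, [0.519, 0.154, 0.041]), (265, [0.524, 0.154, 0.04]), (273, [0.527, 0.154, 0.041])]
236 [(225, [0.504, 0.156, 0.045]), (233, [0.508, 0.156, 0.043]), (241, [0.511, 0.156, 0.043]), (249, [0.514, 0.156, 0.044]), (257, [0.518, 0.156, 0.044]), (265, [0.522, 0.156, 0.044]), (273, [0.526, 0.156, 0.043])]
288 [(225, [0.504, 0.176, 0.043]), (233, [0.507, 0.176, 0.044]), (241, [0.511, 0.176, 0.043]), (249, [0.514, 0.177, 0.043]), (257, [0.518, 0.177, 0.043]), (265, [0.522, 0.177, 0.043]), (273, [0.525, 0.177, 0.043])]
292 [(225, [0.504, 0.178, 0.042]), (233, [0.508, 0.178, 0.041]), (241, [0.511, 0.178, 0.042]), (249, [0.515, 0.179, 0.041]), (257, [0.519, 0.179, 0.041]), (265, [0.523, 0.179, 0.039]), (273, [0.527, 0.179, 0.041])]
296 [(225, [0.506, 0.18, 0.038]), (233, [0.51, 0.18, 0.037]), (241, [0.513, 0.18, 0.037]), (249, [0.517, 0.181, 0.037]), (257, [0.519, 0.181, 0.04]), (265, [0.52, 0.18, 0.046]), (273, [0.524, 0.18, 0.045])]
```

View pics/w18c.png

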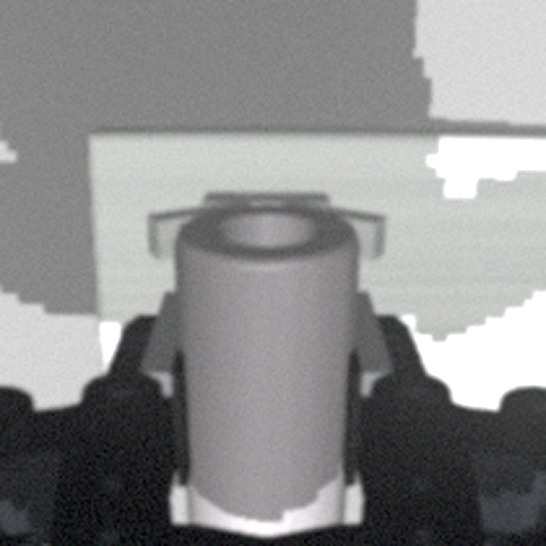

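View pics/s18c.png

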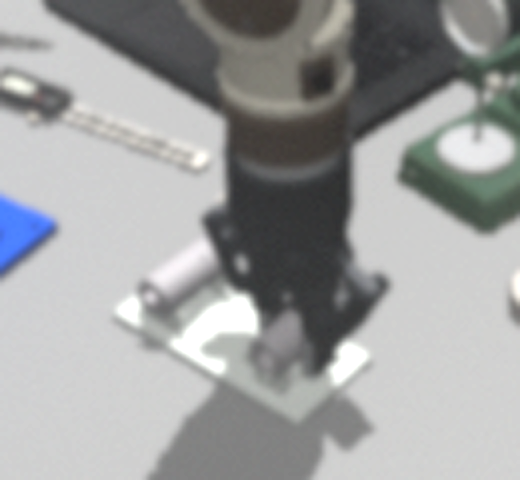

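The sleeve is held squarely between the pads, bore visible at crop (268,228). The roller is untouched at scene crop (180,270). The bar rises at 20° and the tool stays vertical, so I'll tilt the sleeve in the grip first. I'll set its outer (−x) end on the +x V rest and press down.

Request:
{"name": "servo_tool", "arguments": {"increments": [[255,[0,0,-10],0],[255,[0,0,-12],0],[255,[-12,0,0],0],[255,[-19,0,0],0],[255,[-19,0,0],0],[255,[0,0,0],0],[255,[0,0,10],0],[255,[0,0,8],0],[255,[0,0,0],0],[255,[0,0,0],0]]}}

```text
clock: 25.25
eef_pos: [0.5785, 0.1689, -0.028]
tool_rot: [-0.013, 1.0, -0.0, -0.001]
ft_force: [0.4, 0.2, -1.5]
grip_width: 0.0258
```

```bash
python3 s.py
python3 - <<'E'
from h import *
snap('wrist','w19')
im,d,P=wcloud('w19')
cv2.imwrite('pics/w19c.png',cv2.convertScaleAbs(cv2.resize(im[120:330,160:370][:,:,::-1],None,fx=2.6,fy=2.6,interpolation=cv2.INTER_CUBIC),alpha=1.4))
m=[(v,P[v,262].round(4).tolist()) for v in range(196,340,8)];print(m)
E
```

```text
25.25 [ 0.5785  0.1689 -0.028 ] psi 91.4 0.0258 [ 0.4  0.2 -1.5] [ 0.068  0.001 -0.033] [ 0.28  0.62 -0.02  0.93  0.    0.26]
[(196, [0.5493, 0.167, 0.0147]), (204, [0.5499, 0.167, 0.0258]), (212, [0.5532, 0.1671, 0.027]), (220, [0.5488, 0.167, 0.0496]), (228, [0.5516, 0.1671, 0.0505]), (236, [0.5548, 0.1672, 0.0504]), (244, [0.5578, 0.1672, 0.0511]), (252, [0.5619, 0.1673, 0.0496]), (260, [0.5653, 0.1674, 0.0499]), (268, [0.5683, 0.1675, 0.0509]), (276, [0.5725, 0.1676, 0.0499]), (284, [0.576, 0.1677, 0.0504]), (292, [0.5806, 0.1678, 0.0495]), (300, [0.5839, 0.1679, 0.0506]), (308, [0.5883, 0.168, 0.0503]), (316, [0.593, 0.1681, 0.05]), (324, [0.5981, 0.1682, 0.0495]), (332, [0.5676, 0.1675, 0.0892])]
```

View pics/w19c.png

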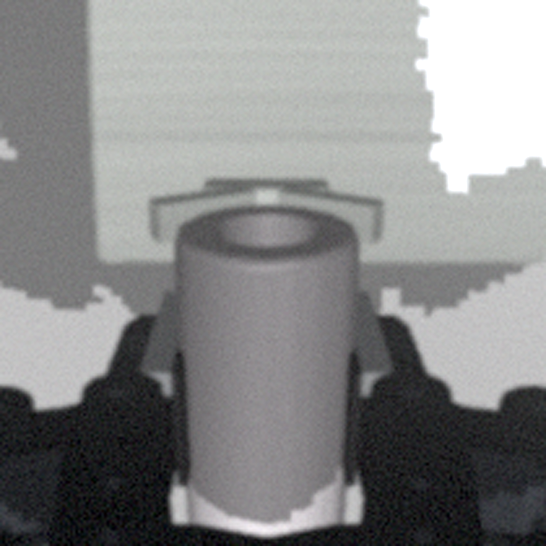

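Request:
{"name": "servo_tool", "arguments": {"increments": [[255,[0,0,2],0],[255,[0,0,1.5],0],[255,[0,0,1.5],0],[255,[0,0,1.5],0],[255,[0,0,1.5],0],[255,[0,0,1],0],[255,[0,0,0.5],0],[255,[0,0,0],0],[255,[0,0,0],0],[255,[0,0,0],0]]}}

```text
clock: 26.3
eef_pos: [0.5813, 0.1696, -0.0329]
tool_rot: [-0.012, 1.0, 0.001, 0.002]
ft_force: [-4.2, -0.9, 17.4]
grip_width: 0.0261
```

```bash
cat > sl.py <<'E'
from h import *
import sys
fn=sys.argv[1]
snap('wrist',fn)
im,d,P=wcloud(fn); o=status.get_obs(); Rm=R.from_quat(o['tool_rot']).as_matrix()
L=(P-o['eef_pos'])@Rm  # tool frame
# sleeve top ridge: |y|<3mm, x in +-32mm, z in tool  (up = -z)
m=(abs(L[...,1])<.003)&(L[...,0]>-.03)&(L[...,0]<.04)&(L[...,2]<-.055)&(L[...,2]>-.105)
x=L[m][:,0];h=-L[m][:,2]
for it in range(4):
    b=np.polyfit(x,h,1);k=abs(h-np.polyval(b,x))<.003;x,h=x[k],h[k]
print('ridge n',len(x),'x range',x.min().round(4),x.max().round(4),'slope deg %.1f'%np.degrees(np.arctan(b[0])),'h at0 %.4f'%b[1],'world z top at 0 %.4f'%(o['eef_pos'][2]+b[1]))
E
python3 s.py; python3 sl.py w20
```

```text
26.3 [ 0.5813  0.1696 -0.0329] psi 91.4 0.0261 [-4.2 -0.9 17.4] [-0.282  1.421  0.087] [ 0.28  0.62 -0.03  0.92  0.    0.26]
ridge n 786 x range -0.0194 0.0297 slope deg 0.7 h at0 0.0780 world z top at 0 0.0450
```

Run:
```python
from h import *
im,d,P=wcloud('w20')
cv2.imwrite('pics/w20c.png',cv2.convertScaleAbs(cv2.resize(im[120:330,160:370][:,:,::-1],None,fx=2.6,fy=2.6,interpolation=cv2.INTER_CUBIC),alpha=1.4))
m=[(v,P[v,262].round(4).tolist()) for v in range(180,340,6)];print(m)
```

```text
[(180, [0.5444, 0.1674, 0.0075]), (186, [0.5471, 0.1674, 0.0084]), (192, [0.5486, 0.1675, 0.014]), (198, [0.5512, 0.1675, 0.0151]), (204, [0.5513, 0.1675, 0.0239]), (210, [0.5541, 0.1676, 0.0239]), (216, [0.5568, 0.1677, 0.0242]), (222, [0.5516, 0.1675, 0.0453]), (228, [0.5532, 0.1676, 0.0472]), (234, [0.5551, 0.1676, 0.0482]), (240, [0.5582, 0.1677, 0.0466]), (246, [0.5602, 0.1677, 0.0477]), (252, [0.563, 0.1678, 0.0471]), (258, [0.5662, 0.1679, 0.0459]), (264, [0.569, 0.1679, 0.0455]), (270, [0.5706, 0.168, 0.0475]), (276, [0.5744, 0.1681, 0.0457]), (282, [0.5769, 0.1681, 0.0462]), (288, [0.5798, 0.1682, 0.0462]), (294, [0.5834, 0.1683, 0.0454]), (300, [0.5868, 0.1684, 0.0448]), (306, [0.5895, 0.1684, 0.0455]), (312, [0.5941, 0.1685, 0.0439]), (318, [0.5973, 0.1686, 0.0442]), (324, [0.6009, 0.1687, 0.0441]), (330, [0.5704, 0.168, 0.0825]), (336, [0.5704, 0.168, 0.0851])]
```

View pics/w20c.png

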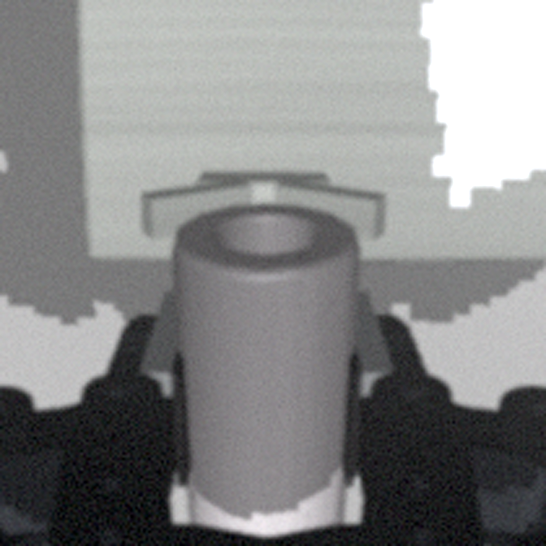

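The sleeve is starting to pivot, about 4° so far, with 17 N on the rest. I'll press on a little and bring its end back over the rest.

Request:
{"name": "servo_tool", "arguments": {"increments": [[255,[1,0,1],0],[255,[1,0,1],0],[255,[1,0,1],0],[255,[0,0,1],0],[255,[0,0,1],0],[255,[0,0,1],0],[255,[0,0,0],0],[255,[0,0,0],0],[255,[0,0,0],0],[255,[0,0,0],0]]}}

```text
clock: 27.35
eef_pos: [0.5827, 0.1696, -0.0372]
tool_rot: [-0.012, 1.0, 0.001, 0.006]
ft_force: [0.2, -2.7, 18.0]
grip_width: 0.0261
```

```bash
cat > sl.py <<'E'
from h import *
import sys
fn=sys.argv[1]
snap('wrist',fn)
im,d,P=wcloud(fn); o=status.get_obs(); Rm=R.from_quat(o['tool_rot']).as_matrix()
L=(P-o['eef_pos'])@Rm
m=(abs(L[...,1])<.003)&(L[...,0]>-.04)&(L[...,0]<.04)&(L[...,2]<-.06)&(L[...,2]>-.1)
m&=~((L[...,2]<-.082)&(L[...,0]<.012))
x=L[m][:,0];h=-L[m][:,2]
B=np.arange(-.035,.036,.005)
print([(round(a*1000,1),round(np.median(h[(x>=a)&(x<a+.005)])*1000,1)) for a in B if ((x>=a)&(x<a+.005)).sum()>5])
b=np.polyfit(x,h,1)
for it in range(6):
    k=abs(h-np.polyval(b,x))<max(.0025,.008-it*.002);b=np.polyfit(x[k],h[k],1)
print('slope deg %.1f'%np.degrees(np.arctan(b[0])),'h at0 %.4f'%b[1],'x range',x[k].min().round(4),x[k].max().round(4))
E
python3 s.py; python3 sl.py w21
```

```text
27.35 [ 0.5827  0.1696 -0.0372] psi 91.4 0.0261 [ 0.2 -2.7 18. ] [-0.511  0.246  0.082] [ 0.28  0.62 -0.04  0.9  -0.    0.26]
[(np.float64(-25.0), np.float64(75.1)), (np.float64(-20.0), np.float64(76.0)), (np.float64(-15.0), np.float64(76.8)), (np.float64(-10.0), np.float64(77.8)), (np.float64(-5.0), np.float64(78.7)), (np.float64(0.0), np.float64(79.7)), (np.float64(5.0), np.float64(80.6)), (np.float64(10.0), np.float64(81.4)), (np.float64(15.0), np.float64(82.6)), (np.float64(20.0), np.float64(83.0)), (np.float64(25.0), np.float64(79.7)), (np.float64(30.0), np.float64(61.7))]
slope deg 10.3 h at0 0.0791 x range -0.0229 0.0278
```

Request:
{"name": "servo_tool", "arguments": {"increments": [[255,[1,0,1],0],[255,[1,0,1],0],[255,[0,0,1],0],[255,[0,0,1],0],[255,[0,0,1],0],[255,[0,0,0],0],[255,[0,0,0],0],[255,[0,0,0],0],[255,[0,0,0],0],[255,[0,0,0],0]]}}

```text
clock: 28.4
eef_pos: [0.5831, 0.1697, -0.0386]
tool_rot: [-0.012, 1.0, 0.001, 0.009]
ft_force: [-2.1, -6.2, 34.3]
grip_width: 0.0263
```

```bash
python3 s.py; python3 sl.py w22
```

```text
28.4 [ 0.5831  0.1697 -0.0386] psi 91.4 0.0263 [-2.1 -6.2 34.3] [-0.971  1.022  0.039] [ 0.28  0.62 -0.05  0.88 -0.    0.26]
[(np.float64(-25.0), np.float64(74.6)), (np.float64(-20.0), np.float64(75.5)), (np.float64(-15.0), np.float64(76.5)), (np.float64(-10.0), np.float64(77.8)), (np.float64(-5.0), np.float64(79.0)), (np.float64(0.0), np.float64(80.3)), (np.float64(5.0), np.float64(81.2)), (np.float64(10.0), np.float64(82.4)), (np.float64(15.0), np.float64(83.6)), (np.float64(20.0), np.float64(84.0)), (np.float64(25.0), np.float64(80.4)), (np.float64(30.0), np.float64(62.6))]
slope deg 12.6 h at0 0.0795 x range -0.0231 0.0272
```

The tilt is now 12.6° at 34 N, and the fingertips are probably near the plate edge, so I'll stop here. At a 7° misfit the 16 mm bore still clears the 10 mm bar for about 45 mm, and the bar will align the rest. I'll lift.

Request:
{"name": "servo_tool", "arguments": {"increments": [[255,[0,0,-10],0],[255,[0,0,-20],0],[255,[0,0,-30],0],[255,[0,0,-40],0],[255,[0,0,-40],0],[255,[0,0,-30],0],[255,[0,0,-20],0],[255,[0,0,0],0],[255,[0,0,0],0],[255,[0,0,0],0]]}}

```text
clock: 29.45
eef_pos: [0.5735, 0.1686, 0.14]
tool_rot: [-0.012, 1.0, -0.001, -0.002]
ft_force: [-0.5, 0.6, -2.1]
grip_width: 0.0266
```

```bash
python3 s.py; python3 sl.py w23;python3 - <<'E'
from h import *
im=load('w23')[0]
cv2.imwrite('pics/w23c.png',cv2.convertScaleAbs(im[:,:,::-1],alpha=1.4))
E
```

```text
29.45 [0.5735 0.1686 0.14  ] psi 91.4 0.0266 [-0.5  0.6 -2.1] [-0.008 -0.022  0.025] [0.29 0.46 0.19 1.3  0.   0.26]
[(np.float64(-25.0), np.float64(75.1)), (np.float64(-20.0), np.float64(75.8)), (np.float64(-15.0), np.float64(77.0)), (np.float64(-10.0), np.float64(77.9)), (np.float64(-5.0), np.float64(79.0)), (np.float64(0.0), np.float64(79.9)), (np.float64(5.0), np.float64(80.9)), (np.float64(10.0), np.float64(81.9)), (np.float64(15.0), np.float64(83.0)), (np.float64(20.0), np.float64(83.4)), (np.float64(25.0), np.float64(79.8)), (np.float64(30.0), np.float64(62.3))]
slope deg 11.1 h at0 0.0794 x range -0.0229 0.028
```

View pics/w23c.png

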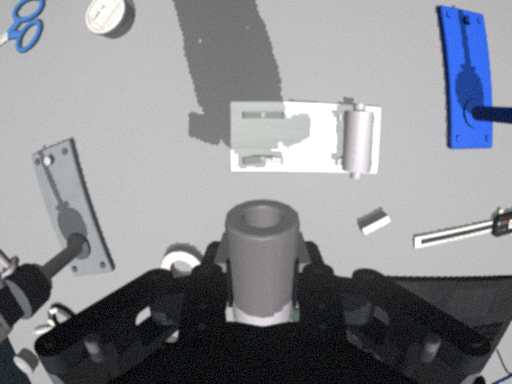

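Run:
```python
from h import *
for fn in ['w12','w15']:
    im,d,P=wcloud(fn);Z=P[...,2];c=np.array([.665,-.0725]);r=np.hypot(P[...,0]-c[0],P[...,1]-c[1])
    m=(r>.045)&(r<.105)&(Z>.13)&(Z<.175)&(P[...,0]<.63)&(P[...,1]<-.06)
    n,l,s,_=cv2.connectedComponentsWithStats(m.astype(np.uint8));m=l==(1+s[1:,4].argmax())
    Q=P[m][:,:2]; vx,vy,x0,y0=cv2.fitLine(Q.astype(np.float32),cv2.DIST_HUBER,0,.01,.01).ravel()
    a=np.degrees(np.arctan2(vy,vx)); a=a if a<-90 else a-180
    print(fn,m.sum(),'dir %.2f'%a,'offset of line from c %.4f'%((c[0]-x0)*vy-(c[1]-y0)*vx),'tip r %.4f'%np.percentile(r[m],99))
    k=(r<.0235)&(Z>.143)&(Z<.153); (cx,cy),rad=cv2.minEnclosingCircle(P[k][:,:2].astype(np.float32)); print('collar',cx,cy,rad)
```

```text
w12 695 dir -166.05 offset of line from c -0.0001 tip r 0.1039
collar 0.664872944355011 -0.0725979432463646 0.02355141006410122
w15 875 dir -157.78 offset of line from c 0.0004 tip r 0.1038
collar 0.6650263667106628 -0.07253345102071762 0.023532910272479057
```

Request:
{"name": "servo_tool", "arguments": {"increments": [[255,[8.5,-42.5,0],0],[255,[8.5,-42.5,0],0],[255,[8.5,-42.5,0],0],[255,[8.5,-42.5,0],0],[255,[8.5,-42.5,0],0],[255,[8.5,-42.5,0],0],[255,[8.5,-42.5,0],0],[255,[0,0,0],-7],[255,[0,0,0],-7],[255,[0,0,0],-6.5]]}}

```text
clock: 30.5
eef_pos: [0.5216, -0.1304, 0.1406]
tool_rot: [-0.192, 0.981, 0.001, -0.001]
ft_force: [1.0, 0.2, -2.8]
grip_width: 0.0264
```

Request:
{"name": "servo_tool", "arguments": {"increments": [[255,[0,0,10],0],[255,[0,0,12],0],[255,[0,0,7],0],[255,[0,0,0],0],[255,[0,0,0],0],[255,[0,0,0],0],[255,[0,0,0],0],[255,[0,0,0],0],[255,[0,0,0],0],[255,[0,0,0],0]]}}

```text
clock: 31.5
eef_pos: [0.5229, -0.1299, 0.1135]
tool_rot: [-0.19, 0.982, -0.0, 0.0]
ft_force: [0.2, 0.3, -1.9]
grip_width: 0.0262
```

```bash
python3 s.py; python3 sl.py w24;python3 - <<'E'
from h import *
im=load('w24')[0]
cv2.imwrite('pics/w24c.png',cv2.convertScaleAbs(im[:,:,::-1],alpha=1.4))
snap('scene','s24');snap('top','t24')
im=load('s24')[0];cv2.imwrite('pics/s24c.png',cv2.convertScaleAbs(cv2.resize(im[130:290,270:420][:,:,::-1],None,fx=3.6,fy=3.6,interpolation=cv2.INTER_CUBIC),alpha=1.7))
E
```

```text
31.5 [ 0.5229 -0.1299  0.1135] psi 111.9 0.0262 [ 0.2  0.3 -1.9] [-0.052  0.073 -0.048] [-0.24  0.36 -0.04  1.17 -0.   -0.63]
[(np.float64(-25.0), np.float64(74.9)), (np.float64(-20.0), np.float64(75.9)), (np.float64(-15.0), np.float64(76.8)), (np.float64(-10.0), np.float64(77.9)), (np.float64(-5.0), np.float64(78.8)), (np.float64(0.0), np.float64(80.0)), (np.float64(5.0), np.float64(80.8)), (np.float64(10.0), np.float64(81.8)), (np.float64(15.0), np.float64(82.9)), (np.float64(20.0), np.float64(83.5)), (np.float64(25.0), np.float64(80.4)), (np.float64(30.0), np.float64(62.2))]
slope deg 11.1 h at0 0.0793 x range -0.0225 0.028
```

View pics/w24c.png

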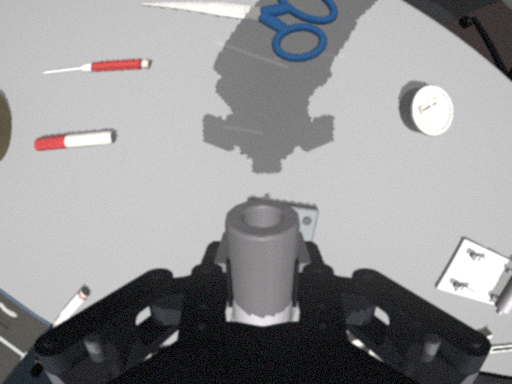

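View pics/s24c.png

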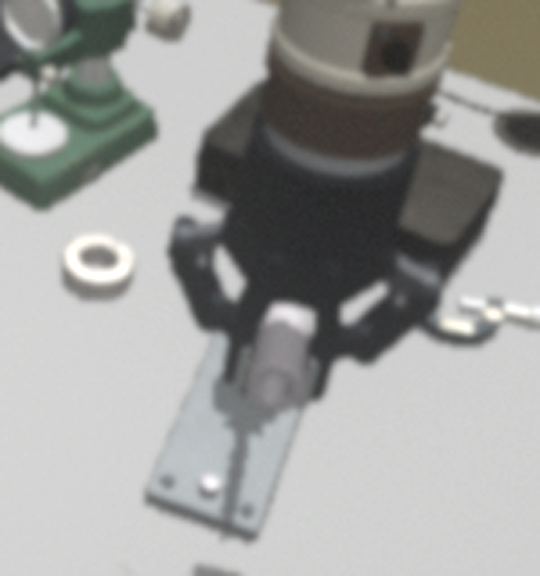

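Run:
```python
from h import *
im,d,P=wcloud('w24');o=status.get_obs();Rm=R.from_quat(o['tool_rot']).as_matrix();L=(P-o['eef_pos'])@Rm
# lateral center of sleeve: symmetric fit  h(y)=axis+sqrt(225-(y-y0)^2)
m=(L[...,0]>0)&(L[...,0]<.018)&(abs(L[...,1])<.011)&(L[...,2]<-.065)&(L[...,2]>-.09)
x=L[m][:,0];y=L[m][:,1];h=-L[m][:,2]-np.tan(np.radians(11.2))*x
b=np.polyfit(y,h,2);print('y0 mm',-b[1]/2/b[0]*1000,'curv r',-1/(2*b[0]))
# bore rim ellipse center: outer end face; dark hole by contour
c=np.array([.665,-.0725]);e=o['eef_pos'][:2]-c;a=np.radians(-157.9);u=np.array([np.cos(a),np.sin(a)]);n=np.array([-u[1],u[0]])
print('s',e@u,'perp',e@n,'tool x,y',Rm[:2,0],Rm[:2,1])
```

```text
y0 mm -1.367151202720069 curv r 0.012479641476446032
s 0.1533329211625537 perp -0.0003181836405651977 tool x,y [-0.92771467 -0.37329009] [-0.37329009  0.92771467]
```

Request:
{"name": "servo_tool", "arguments": {"increments": [[255,[0,1,4.5],0],[255,[0,0,0],0],[255,[-7,0,2.5],0],[255,[-7,0,2.5],0],[255,[-5,0,1.8],0],[255,[-5,0,1.8],0],[255,[-5,0,1.8],0],[255,[-5,0,1.8],0],[255,[0,0,0],0],[255,[0,0,0],0]]}}

```text
clock: 32.65
eef_pos: [0.554, -0.1162, 0.0965]
tool_rot: [-0.19, 0.982, 0.0, -0.0]
ft_force: [-0.4, 0.6, -1.9]
grip_width: 0.0261
```

```bash
cat > st.py <<'E'
from h import *
o=status.get_obs();Rm=R.from_quat(o['tool_rot']).as_matrix()
c=np.array([.665,-.0725]);e=o['eef_pos'][:2]-c;a=np.radians(-157.9);u=np.array([np.cos(a),np.sin(a)]);n=np.array([u[1],-u[0]])
f=o['ft_force'];s=e@u
print(o['clock'],'s %.4f perp(tool y) %.4f z %.4f zc %.4f barz@c %.4f'%(s,e@n,o['eef_pos'][2],o['eef_pos'][2]+.0645,.132+(s-.032)*.364),'F tool',(Rm.T@f).round(1),'T',o['ft_torque'].round(2),'gw',round(o['grip_width'],4))
E
python3 st.py
python3 - <<'E'
from h import *
snap('wrist','w25'); snap('scene','s25')
im=load('w25')[0];a=cv2.convertScaleAbs(cv2.resize(im[150:384,150:380][:,:,::-1],(400,407)),alpha=1.4)
im=load('s25')[0];b=cv2.convertScaleAbs(cv2.resize(im[150:270,290:410][:,:,::-1],(400,407),interpolation=cv2.INTER_CUBIC),alpha=1.7)
cv2.imwrite('pics/c25.png',np.hstack([a,b]))
E
```

```text
32.65 s 0.1193 perp(tool y) 0.0013 z 0.0965 zc 0.1610 barz@c 0.1638 F tool [0.1 0.7 1.9] T [ 0.04  0.01 -0.01] gw 0.0261
```

View pics/c25.png

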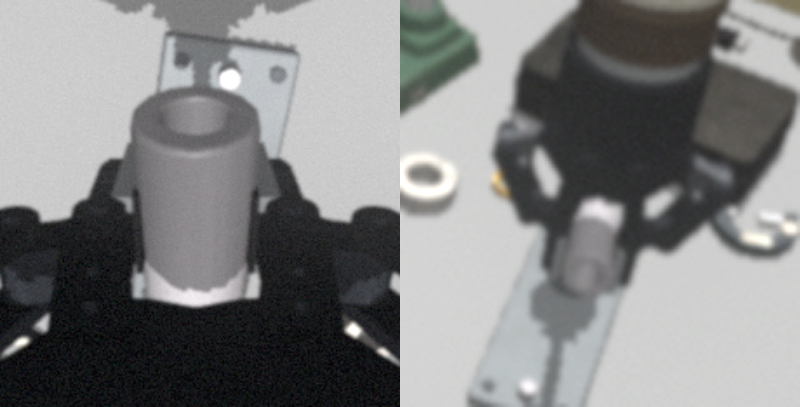

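Request:
{"name": "servo_tool", "arguments": {"increments": [[255,[-4,0,1.5],0],[255,[-4,0,1.5],0],[255,[-4,0,1.5],0],[255,[-4,0,1.5],0],[255,[-4,0,1.5],0],[255,[-4,0,1.5],0],[255,[0,0,0],0],[255,[0,0,0],0],[255,[0,0,0],0],[255,[0,0,0],0]]}}

```text
clock: 33.75
eef_pos: [0.5761, -0.1074, 0.0877]
tool_rot: [-0.19, 0.982, -0.0, -0.0]
ft_force: [0.1, -0.3, -1.5]
grip_width: 0.0261
```

```bash
python3 st.py; python3 sl.py w26
python3 - <<'E'
from h import *
im=load('w26')[0];a=cv2.convertScaleAbs(cv2.resize(im[150:300,190:340][:,:,::-1],(500,500),interpolation=cv2.INTER_CUBIC),alpha=1.6)
cv2.imwrite('pics/c26.png',a)
E
```

```text
33.75 s 0.0955 perp(tool y) 0.0011 z 0.0877 zc 0.1522 barz@c 0.1551 F tool [ 0.1 -0.3  1.5] T [-0.01 -0.04 -0.02] gw 0.0261
[(np.float64(-25.0), np.float64(74.7)), (np.float64(-20.0), np.float64(75.9)), (np.float64(-15.0), np.float64(76.8)), (np.float64(-10.0), np.float64(77.6)), (np.float64(-5.0), np.float64(78.7)), (np.float64(0.0), np.float64(79.7)), (np.float64(5.0), np.float64(80.9)), (np.float64(10.0), np.float64(81.7)), (np.float64(15.0), np.float64(82.8)), (np.float64(20.0), np.float64(83.4)), (np.float64(25.0), np.float64(80.0)), (np.float64(30.0), np.float64(62.3))]
slope deg 11.1 h at0 0.0792 x range -0.0224 0.0279
```

View pics/c26.png

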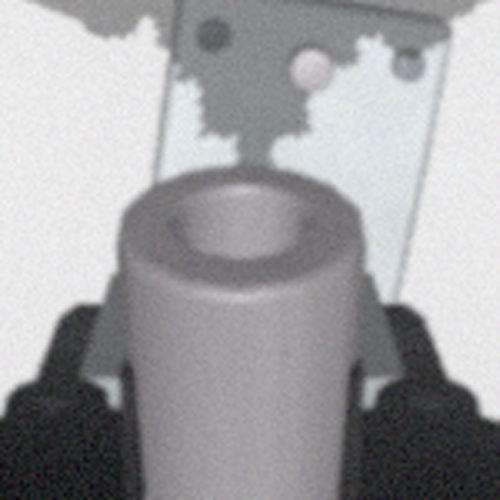

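Request:
{"name": "servo_tool", "arguments": {"increments": [[255,[-3,0,1.1],0],[255,[-3,0,1.1],0],[255,[-3,0,1.1],0],[255,[-3,0,1.1],0],[255,[-3,0,1.1],0],[255,[-3,0,1.1],0],[255,[0,0,0],0],[255,[0,0,0],0],[255,[0,0,0],0],[255,[0,0,0],0]]}}

```text
clock: 34.8
eef_pos: [0.5912, -0.1022, 0.0832]
tool_rot: [-0.19, 0.982, -0.001, -0.001]
ft_force: [-8.8, -3.0, 13.7]
grip_width: 0.0266
```

```bash
python3 st.py; python3 sl.py w27
python3 - <<'E'
from h import *
im=load('w27')[0];a=cv2.convertScaleAbs(cv2.resize(im[150:300,190:340][:,:,::-1],(500,500),interpolation=cv2.INTER_CUBIC),alpha=1.6)
cv2.imwrite('pics/c27.png',a)
E
```

```text
34.8 s 0.0796 perp(tool y) 0.0002 z 0.0832 zc 0.1477 barz@c 0.1493 F tool [  9.3   0.4 -13.7] T [-0.74  2.23 -0.02] gw 0.0266
[(np.float64(-25.0), np.float64(74.5)), (np.float64(-20.0), np.float64(75.3)), (np.float64(-15.0), np.float64(76.6)), (np.float64(-10.0), np.float64(77.7)), (np.float64(-5.0), np.float64(78.8)), (np.float64(0.0), np.float64(80.1)), (np.float64(5.0), np.float64(81.0)), (np.float64(10.0), np.float64(82.2)), (np.float64(15.0), np.float64(83.3)), (np.float64(20.0), np.float64(84.2)), (np.float64(25.0), np.float64(79.7)), (np.float64(30.0), np.float64(62.7))]
slope deg 12.4 h at0 0.0793 x range -0.0227 0.0277
```

View pics/c27.png

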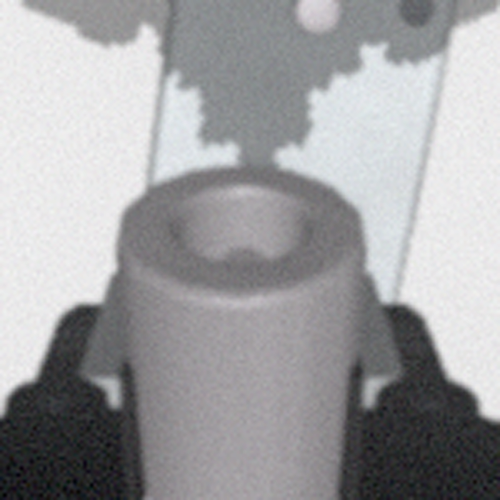

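The nose tip is now visible inside the bore at crop (240,250). The sleeve bears down on the bar with 14 N, which is the safe direction, and is starting to pivot into line. I'll continue gently.

Request:
{"name": "servo_tool", "arguments": {"increments": [[255,[-2,0,0.8],0],[255,[-2,0,0.8],0],[255,[-2,0,0.8],0],[255,[-2,0,0.8],0],[255,[0,0,0],0],[255,[0,0,0],0],[255,[0,0,0],0],[255,[0,0,0],0],[255,[0,0,0],0],[255,[0,0,0],0]]}}

```text
clock: 35.85
eef_pos: [0.5984, -0.0996, 0.0809]
tool_rot: [-0.19, 0.982, -0.002, -0.001]
ft_force: [-11.3, -4.1, 17.1]
grip_width: 0.0268
```

```bash
python3 st.py; python3 sl.py w28
```

```text
35.85 s 0.0719 perp(tool y) -0.0000 z 0.0809 zc 0.1454 barz@c 0.1465 F tool [ 12.1   0.4 -17. ] T [-0.9   2.69  0.06] gw 0.0268
[(np.float64(-25.0), np.float64(74.0)), (np.float64(-20.0), np.float64(75.2)), (np.float64(-15.0), np.float64(76.4)), (np.float64(-10.0), np.float64(77.6)), (np.float64(-5.0), np.float64(78.9)), (np.float64(0.0), np.float64(80.2)), (np.float64(5.0), np.float64(81.3)), (np.float64(10.0), np.float64(82.5)), (np.float64(15.0), np.float64(83.8)), (np.float64(20.0), np.float64(85.1)), (np.float64(25.0), np.float64(81.4)), (np.float64(30.0), np.float64(77.1))]
slope deg 13.5 h at0 0.0794 x range -0.023 0.0274
```

Request:
{"name": "servo_tool", "arguments": {"increments": [[255,[-2,0,0.6],0],[255,[-2,0,0.6],0],[255,[-2,0,0.6],0],[255,[-2,0,0.6],0],[255,[0,0,0],0],[255,[0,0,0],0],[255,[0,0,0],0],[255,[0,0,0],0],[255,[0,0,0],0],[255,[0,0,0],0]]}}

```text
clock: 36.9
eef_pos: [0.607, -0.0958, 0.0777]
tool_rot: [-0.19, 0.982, -0.001, -0.0]
ft_force: [-6.9, -1.5, 11.6]
grip_width: 0.0265
```

```bash
python3 st.py; python3 sl.py w29
```

```text
36.9 s 0.0625 perp(tool y) 0.0002 z 0.0777 zc 0.1422 barz@c 0.1431 F tool [  7.    1.1 -11.6] T [-0.59  1.78  0.03] gw 0.0265
[(np.float64(-25.0), np.float64(73.9)), (np.float64(-20.0), np.float64(75.0)), (np.float64(-15.0), np.float64(76.4)), (np.float64(-10.0), np.float64(77.6)), (np.float64(-5.0), np.float64(79.1)), (np.float64(0.0), np.float64(80.2)), (np.float64(5.0), np.float64(81.4)), (np.float64(10.0), np.float64(82.9)), (np.float64(15.0), np.float64(84.2)), (np.float64(20.0), np.float64(85.4)), (np.float64(25.0), np.float64(82.7)), (np.float64(30.0), np.float64(81.2)), (np.float64(35.0), np.float64(81.7))]
slope deg 5.5 h at0 0.0787 x range -0.0223 0.04
```

Request:
{"name": "servo_tool", "arguments": {"increments": [[255,[-1.5,0,0.4],0],[255,[-1.5,0,0.4],0],[255,[-1,0,0.3],0],[255,[-1,0,0.3],0],[255,[0,0,0],0],[255,[0,0,0],0],[255,[0,0,0],0],[255,[0,0,0],0],[255,[0,0,0],0],[255,[0,0,0],0]]}}

```text
clock: 37.95
eef_pos: [0.6085, -0.0953, 0.077]
tool_rot: [-0.189, 0.982, -0.002, -0.003]
ft_force: [-15.3, -4.7, 19.9]
grip_width: 0.0269
```

```bash
python3 st.py; python3 sl.py w30
python3 - <<'E'
from h import *
snap('scene','s30'); 
im=load('w30')[0];a=cv2.convertScaleAbs(cv2.resize(im[150:300,190:340][:,:,::-1],(400,400),interpolation=cv2.INTER_CUBIC),alpha=1.6)
im=load('s30')[0];b=cv2.convertScaleAbs(cv2.resize(im[150:270,290:410][:,:,::-1],(400,400),interpolation=cv2.INTER_CUBIC),alpha=1.7)
cv2.imwrite('pics/c30.png',np.hstack([a,b]))
E
```

```text
37.95 s 0.0609 perp(tool y) 0.0002 z 0.0770 zc 0.1415 barz@c 0.1425 F tool [ 16.1   1.3 -19.8] T [-1.17  3.54  0.03] gw 0.0269
[(np.float64(-25.0), np.float64(74.2)), (np.float64(-20.0), np.float64(75.1)), (np.float64(-15.0), np.float64(76.5)), (np.float64(-10.0), np.float64(77.6)), (np.float64(-5.0), np.float64(79.0)), (np.float64(0.0), np.float64(80.3)), (np.float64(5.0), np.float64(81.3)), (np.float64(10.0), np.float64(82.9)), (np.float64(15.0), np.float64(84.2)), (np.float64(20.0), np.float64(85.3)), (np.float64(25.0), np.float64(82.4)), (np.float64(30.0), np.float64(81.2)), (np.float64(35.0), np.float64(82.0))]
slope deg 6.0 h at0 0.0788 x range -0.0225 0.04
```

View pics/c30.png

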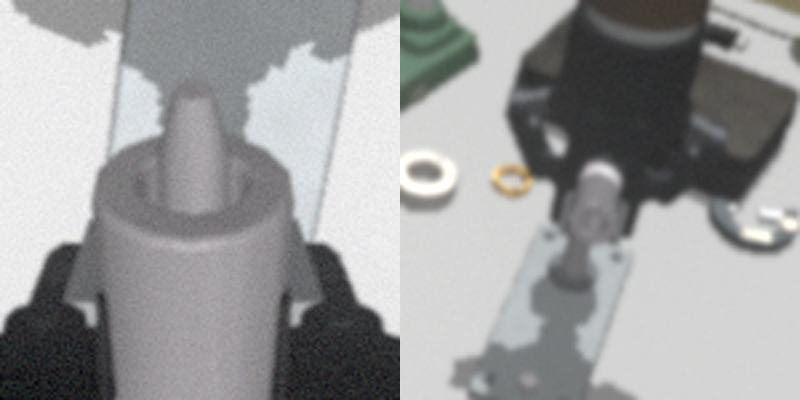

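The nose stands right through the outer end (crop (195,95)). The axial force rises to 16 N, so the sleeve has probably met the shoulder. I'll release, lift away and look.

Request:
{"name": "servo_tool", "arguments": {"increments": [[255,[1,0,-1],0],[255,[0.5,0,-1],0],[180,[0,0,0],0],[120,[0,0,0],0],[60,[0,0,0],0],[40,[0,0,0],0],[40,[0,0,0],0],[40,[0,0,-20],0],[40,[0,0,-30],0],[40,[0,0,-20],0]]}}

```text
clock: 39.05
eef_pos: [0.6118, -0.0932, 0.1476]
tool_rot: [-0.19, 0.982, -0.0, 0.001]
ft_force: [-0.1, -0.3, 0.5]
grip_width: 0.072
```

```bash
python3 st.py; python3 bt.py w31
python3 - <<'E'
from h import *
snap('scene','s31'); 
im=load('w31')[0];a=cv2.convertScaleAbs(cv2.resize(im[80:310,150:380][:,:,::-1],(400,400),interpolation=cv2.INTER_CUBIC),alpha=1.6)
im=load('s31')[0];b=cv2.convertScaleAbs(cv2.resize(im[150:270,290:410][:,:,::-1],(400,400),interpolation=cv2.INTER_CUBIC),alpha=1.7)
cv2.imwrite('pics/c31.png',np.hstack([a,b]))
E
```

```text
39.05 s 0.0571 perp(tool y) 0.0009 z 0.1476 zc 0.2121 barz@c 0.1411 F tool [ 0.2 -0.2 -0.5] T [-0.01 -0.03 -0.01] gw 0.072
bar top z [0.1759 0.1766 0.177 ] 562
collar top z 0.1493 277
hook n 3465 dir -158.0
top z at r=60mm 0.1519 slope 0.165
```

View pics/c31.png

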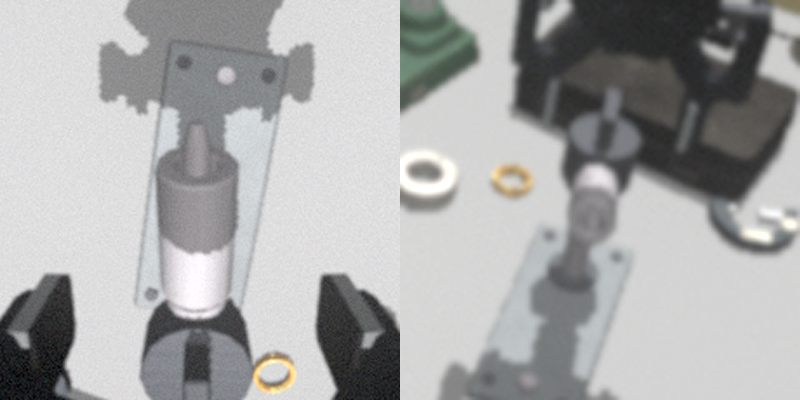

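The sleeve hangs on the hook next to the shoulder disc (crop (195,310)) and the head is still low. Next I'll measure how far home it is.

```bash
python3 - <<'E'
from h import *
im,d,P=wcloud('w31');c=np.array([.665,-.0725]);a=np.radians(-158);u=np.array([np.cos(a),np.sin(a)]);n=np.array([u[1],-u[0]])
r=(P[...,:2]-c)@u;t=(P[...,:2]-c)@n;Z=P[...,2]
m=(abs(t)<.0025)&(r>.015)&(r<.115)&(Z>.1)
rr,zz=r[m],Z[m]
for b in np.arange(.018,.112,.002):
    k=(rr>=b)&(rr<b+.002)
    if k.any(): print('%.0f:%.1f'%(b*1000,np.median(zz[k])*1000),end=' ')
print()
k=(rr>.04)&(rr<.075);f=np.polyfit(rr[k],zz[k],1);print('tilt',np.degrees(np.arctan(f[0])),'mean resid',np.std(zz[k]-np.polyval(f,rr[k])))
th=np.radians(20)
# home predictions: top ridge: center at 30mm along bar, axis 3 below
for s0 in (0,60):
    ax=np.array([.032+s0/1000*np.cos(th),.132+s0/1000*np.sin(th)])
    nrm=np.array([-np.sin(th),np.cos(th)])
    print('end at',s0,'ridge top',(ax+nrm*.012)*1000)
m2=(abs(t)<.02)&(Z>.15)&(r>.07)
E
python3 - <<'E'
import sys;sys.path.insert(0,'.')
import os;os.chdir('.')
from h import *
im=load('w31')[0]
cv2.imwrite('pics/c31b.png',cv2.convertScaleAbs(cv2.resize(im[140:310,215:310][:,:,::-1],None,fx=3.5,fy=3.5,interpolation=cv2.INTER_CUBIC),alpha=1.2))
E
```

```text
18:149.4 20:149.5 22:148.2 24:143.3 26:142.8 28:143.4 30:144.3 32:145.2 34:145.8 36:146.6 38:147.2 40:147.9 42:148.5 44:149.2 46:149.9 48:150.6 50:151.3 52:152.1 54:152.8 56:153.5 58:154.4 60:155.4 62:156.2 64:156.7 66:270.2 68:274.1 70:158.8 72:159.4 74:160.4 76:161.4 78:161.8 80:162.5 82:162.9 84:162.2 86:157.5 88:157.3 90:157.8 92:158.9 94:159.2 96:159.5 98:159.7 100:159.4 102:159.9 104:158.9 106:156.0 
tilt 79.18816557415303 mean resid 0.038372474659441075
end at 0 ridge top [ 27.89575828 143.27631145]
end at 60 ridge top [ 84.27731553 163.79752005]
```

View pics/c31b.png

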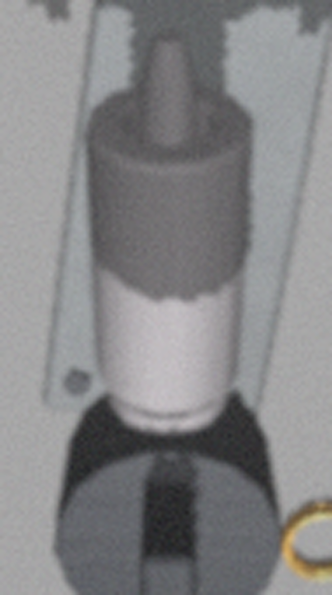

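The ridge runs at 20° and the outer end is at r≈84–85 mm, against a home prediction of 84.3 mm. To make sure it is fully home, I'll straddle the nose loosely and push the sleeve's outer face gently towards the shoulder.

Request:
{"name": "servo_tool", "arguments": {"increments": [[100,[15,0,0],0],[150,[20,0,0],0],[206,[23,0,0],0],[206,[0,0,0],0],[206,[0,0,12],0],[206,[0,0,15],0],[206,[0,0,13],0],[206,[0,0,8],0],[206,[0,0,0],0],[206,[0,0,0],0]]}}

```text
clock: 40.15
eef_pos: [0.5576, -0.1147, 0.0976]
tool_rot: [-0.19, 0.982, 0.0, -0.0]
ft_force: [0.8, 0.0, -0.1]
grip_width: 0.0165
```

```bash
python3 st.py
python3 - <<'E'
from h import *
snap('wrist','w32')
im=load('w32')[0];a=cv2.convertScaleAbs(cv2.resize(im[150:350,160:360][:,:,::-1],(500,500),interpolation=cv2.INTER_CUBIC),alpha=1.6)
cv2.imwrite('pics/c32.png',a)
E
```

```text
40.15 s 0.1154 perp(tool y) 0.0013 z 0.0976 zc 0.1621 barz@c 0.1624 F tool [-0.7 -0.3  0.1] T [-0.05 -0.02 -0.04] gw 0.0165
```

View pics/c32.png

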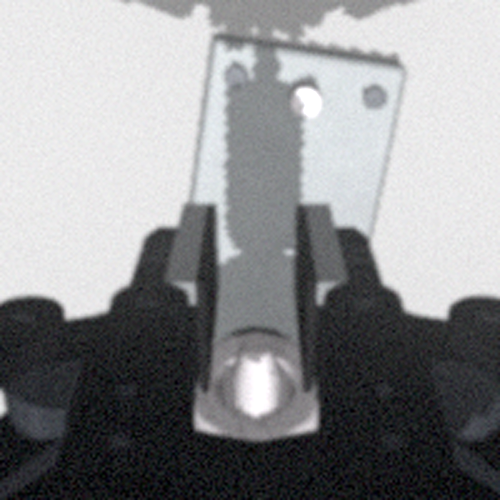

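The nose at crop (258,380) is centred between the fingers. I'll push slowly.

Request:
{"name": "servo_tool", "arguments": {"increments": [[206,[-4,0,0],0],[206,[-4,0,0],0],[206,[-3,0,0],0],[206,[-1,0,0],0],[206,[-1,0,0],0],[206,[-1,0,0],0],[206,[0,0,0],0],[206,[0,0,0],0],[206,[0,0,0],0],[206,[0,0,0],0]]}}

```text
clock: 41.2
eef_pos: [0.569, -0.1102, 0.0979]
tool_rot: [-0.19, 0.982, -0.0, -0.001]
ft_force: [-5.1, -1.4, 3.0]
grip_width: 0.0163
```

```bash
python3 st.py
```

```text
41.2 s 0.1031 perp(tool y) 0.0012 z 0.0979 zc 0.1624 barz@c 0.1579 F tool [ 5.2  0.6 -3. ] T [-0.27  0.96  0.03] gw 0.0163
```

Request:
{"name": "servo_tool", "arguments": {"increments": [[206,[-1,0,0],0],[206,[-1,0,0],0],[206,[-1,0,0],0],[206,[0,0,0],0],[206,[0,0,0],0],[206,[0,0,0],0],[206,[0,0,0],0],[206,[0,0,0],0],[206,[0,0,0],0],[206,[0,0,0],0]]}}

```text
clock: 42.2
eef_pos: [0.5691, -0.11, 0.0978]
tool_rot: [-0.189, 0.982, -0.0, -0.004]
ft_force: [-10.4, -4.0, 7.3]
grip_width: 0.0165
```

```bash
python3 st.py
```

```text
42.2 s 0.1030 perp(tool y) 0.0013 z 0.0978 zc 0.1623 barz@c 0.1578 F tool [11.2  0.2 -7.3] T [-0.82  2.21  0.04] gw 0.0165
```

At 11 N it does not advance at all, so it is firmly against the shoulder. I'll back off, go up and make the final check.

Request:
{"name": "servo_tool", "arguments": {"increments": [[206,[5,0,0],0],[206,[8,0,0],0],[206,[10,0,0],0],[206,[10,0,0],0],[206,[0,0,-20],0],[206,[0,0,-35],0],[206,[0,0,-40],0],[100,[-20,0,-20],0],[100,[-20,0,0],0],[100,[-20,0,0],0]]}}

```text
clock: 43.2
eef_pos: [0.599, -0.0987, 0.2147]
tool_rot: [-0.19, 0.982, -0.0, 0.002]
ft_force: [-0.2, -0.3, -0.4]
grip_width: 0.0519
```

```bash
python3 st.py; python3 bt.py w33
python3 - <<'E'
from h import *
snap('scene','s33');snap('top','t33')
im,d,P=wcloud('w33');c=np.array([.665,-.0725]);Z=P[...,2];q=P[...,:2]-c;rr=np.hypot(q[...,0],q[...,1])
m=(rr>.09)&(rr<.104)&(Z>.15)&(Z<.17); a=np.arctan2(*q[m].mean(0)[::-1]);print('hook dir',np.degrees(a))
u=np.array([np.cos(a),np.sin(a)]);n=np.array([u[1],-u[0]]);r=q@u;t=q@n
k=(abs(t)<.0025)&(r>.03)&(r<.1)&(Z>.13)&(Z<.175)
print(' '.join('%d:%.1f'%(b*1000,np.median(Z[k&(r>=b)&(r<b+.002)])*1000) for b in np.arange(.026,.094,.002) if (k&(r>=b)&(r<b+.002)).any()))
im=load('w33')[0];a=cv2.convertScaleAbs(cv2.resize(im[:,100:420][:,:,::-1],(400,480)),alpha=1.5)
im=load('s33')[0];b=cv2.convertScaleAbs(cv2.resize(im[140:300,180:400][:,:,::-1],(400,480*0+291),interpolation=cv2.INTER_CUBIC),alpha=1.7)
o=np.zeros((480,800,3),np.uint8);o[:,:400]=a;o[:291,400:]=b;cv2.imwrite('pics/c33.png',o)
E
```

```text
43.2 s 0.0710 perp(tool y) 0.0005 z 0.2147 zc 0.2792 barz@c 0.1462 F tool [ 0.3 -0.2  0.4] T [-0.05  0.    0.02] gw 0.0519
bar top z [0.176  0.1767 0.1773] 403
collar top z 0.1494 173
hook n 1902 dir -158.2
top z at r=60mm 0.1519 slope 0.157
hook dir -158.19575751800022
29:144.0 31:144.7 33:145.4 35:145.9 37:146.9 39:147.7 41:148.2 43:149.5 45:150.3 47:150.9 49:152.0 51:152.4 53:153.0 55:154.4 57:154.7 59:155.1 61:156.1 63:156.6 65:157.4 67:158.1 69:159.1 71:159.4 73:160.4 75:161.2 77:162.3 79:162.7 81:163.0 83:160.4 85:156.6 87:157.4 89:157.7 91:158.3
```

View pics/c33.png

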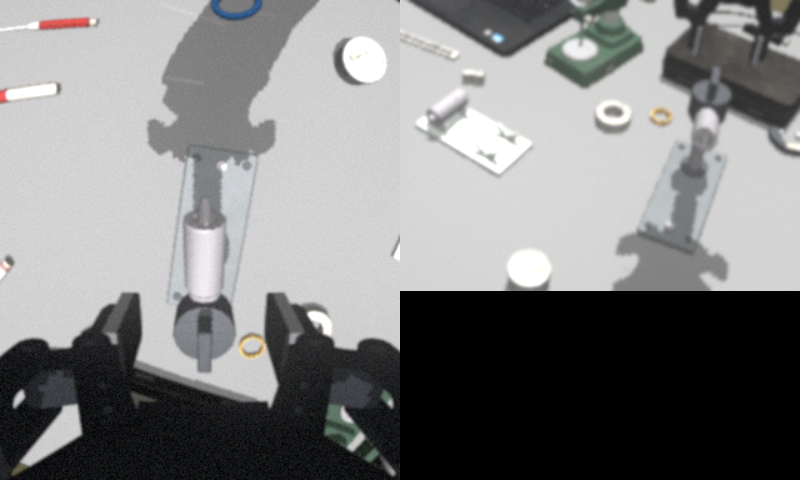

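The sleeve is home at 20° and the head is still dropped in. The roller is in its bay, the ring gauge and oil pot are in place, and nothing touches the robot. I'll hand in.

```bash
python3 -c "
from workcell import order
print(order.job_done())"
```

```text
the job is handed in; nothing more can be done
None
```

I finished the job and handed it in at about 43 s, well inside the 72 s limit. The sleeve is hanging fully home on the hook with the head dropped in; no verdict was reported.

**What I did:** I turned the hook by its loosely straddled thumb bar until it dropped and locked, at about −158° in the world frame (roughly 0.15 rad from the foot line). I took the plain bored sleeve out of the cradle and tilted it in the grip by pressing one end on a V rest. I then threaded it over the nose and pushed it against the shoulder.

**Last checks:**
- **Head:** the collar top measures about 0.150 m, which is the dropped-in height. It was locked hard both ways at about ±0.5 N m.
- **Sleeve:** it lies at 20°, with its outer end about where a fully home sleeve should be. A final 11 N push did not move it.
- **Bystanders:** the roller, ring gauge and oil pot look undisturbed in the last scene view. I judged this by eye, not by measurement.

**Checks that disagreed:**
- **Fingertip height:** the fingertips sit about 46 mm above the reported TCP, so my first straddle passed over the bar without touching it. I used the measured tip height after that.
- **Drop and free play:** the head dropped about 5 mm instead of 6 mm. Its free play measured 8–10° instead of 5.7°.
- **Tilt before threading:** pressing on the rest tilted the sleeve only about 11° of the 20° needed. That press peaked at 34 N, possibly with the fingertips on the cradle plate. The bar brought the sleeve the rest of the way into line.
- **Grip reading:** the gripper read 26 mm on the 30 mm sleeve.

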